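Load the annealing tube and move it to the furnace carrier

ROBOT

A 7-joint arm with a two-finger parallel gripper is mounted at the origin on the work surface. World frame = base frame: x ahead of the robot, y to its left, z up, the work surface at z = 0. Lengths are in m, angles in rad, forces in N, time in s.
With the tool pointing down it reaches from about 0.35 to 0.9 m from the base axis. Payload 7.2 kg.
Tool frame: the origin (TCP) lies at the very end of the fingers, on their centre line; the grasp point (between the pads) lies 19 mm behind it; z points along the fingers, x is the direction in which the jaws open and shut, and the axes are right-handed (so a half turn about z gives the same grasp; the last joint's range is limited). The gripper opens to 85 mm and grips with 20 to 120 N. Pads are 22 mm wide; open, the fingers measure 114 mm over their backs; the gripper's body (76 mm by 85 mm) begins 54 mm behind the grasp point. The pads swing forward as they close: fully open they stand 13 mm farther back than shut.
Start: joints at [-1.214, 0.411, -0.013, 1.596, 0.006, 1.134, -0.082], TCP at [0.258, 0.569, 0.231] pointing down, gripper open.
Joint ranges: [-2.95, 2.95], [-0.29, 1.99], [-1.47, 1.44], [0.14, 2.54], [-1.03, 4.17], [0.13, 1.85], [-2.86, 2.86]. Speed limits (rad/s): [2.39, 2.39, 3.01, 3.01, 3.14, 3.14, 3.14].

INTERFACE

Orientations are given as a unit quaternion [x, y, z, w].
In Python, from plant import r gives the robot as it stands. The module is installed in compiled form; this text tells all that it offers.
- The arm moves only by the tool drive_tool, never from a script. Its argument "series" is a list that holds one entry, the list of rows, each a list of 5 numbers: the shift along the tool's x, y, z in units of 25 mm (1.0 is 25 mm), then the turn about the tool's z in rad, then the opening in per cent of the stroke, from 0 (shut) to 100 (fully open). In form: [[[tx, ty, tz, turn, gripper], ...]]. A call has 1 to 20 rows; each row shifts and turns the commanded pose from where the row before left it, along the tool's axes as they then stand; what a row does not reach is not made up. A row lasts 1/10 s, in which the tool goes at most 50 mm and 8.59 degrees, less where a joint would pass 70% of its speed; a pose out of reach is approached as far as the arm can. A call is refused whole if a number of a shift passes 1 or a number of a turn 0.15, either way. A call with a gripper value outside its range is refused whole. The fingers move at their own pace and stop on an object; "squeeze" is the grip in N (left out, the last holds). Time passes only in rows, so rows that do not move let the fingers close. It gives the time, the measured TCP pose, the force and the opening at its end, in the units of the state.
- r.get_state(): the state, without advancing time (a new reading comes with each control period).
- r.snapshot(name): name is "side" or "top" or "wrist"; returns a dict with "pixels" (480x640x3 uint8, red, green, blue), "fx", "fy", "cx", "cy" (pixels), "D" ([k1, k2, p1, p2, k3] as OpenCV has them; the pictures are not rectified), "rvec" (rotation vector, rad) and "tvec" (3), from world to camera coordinates, as OpenCV has them; the wrist camera has in their place "T_tool_cam" (4x4, takes a point from camera to tool coordinates, whose origin is the TCP and whose axes are the tool frame's). Camera axes: x right, y down, z forward; pixel columns grow to the right and rows downward; lengths in m; the calibration is good to about 2 mm. A picture is of the moment at which its call begins: read the wrist's pose just before it. There is no depth.
- r.finish_job(): hands the job in, once; it reports no verdict.
The state is a dict: "t": time; "joint_positions": joint angles; "joint_vel": joint speeds; "effort": joint torques, N m; "ee_pos": TCP position; "eef_rot": TCP orientation; "contact_force": force on the tool from outside, world axes, zero at the start; "moment": the same for the moment, N m; "width": finger opening in m.
Only numpy, scipy, OpenCV 4.12 (cv2) and the standard library are available. Lean on these libraries where they do the work, as an engineer would, in place of code of your own. Each camera call takes 0.05 s, during which the arm holds its last target.

TASK

The silver bars are due for annealing: feed every bar lying on the bench, one after another, lengthwise into the open mouth of the clamped annealing tube, each pushing the one before deeper, and close the mouth with the steel stopper, its shank pushed in until its flange meets the rim. Only then throw the toggle clamp's handle fully back so that its arm stands up, lift the loaded tube straight up and clear, keeping it level, and lay it centred in the two notched rests of the furnace carrier. Leave the clamp open and the other things on the bench alone.

Things in the scene. Friction and masses are not known exactly. Their poses are not given: they have to be found in the camera images.
- tube_center (a point): the annealing tube: square stainless tube 274 mm long, 26 mm square outside, 2 mm wall (22 mm square bore), 400 g empty, a loose part clamped in the loading fixture. This point is its middle, on its axis; x runs along the tube from the open mouth to the closed end, z up
- tube_mouth (a point): centre of the tube's open mouth, on the tube's axis in the plane of the rim; x points into the tube (axes as tube_center). The bore runs 270 mm deep to the closed end. A fixed loading rail, 12 mm wide, runs from 2 to 68 mm in front of the mouth under the axis; its top is 34.5 mm above the bench, level with the bore's floor, so a bar lying on it slides straight in
- bar0_center (a point): a silver bar 48 mm long (its x), 14 mm square, about 90 g; this point is its centre, 7 mm above the bench when it lies there. Three to five of the five bars are present (None = not present, or held)
- bar1_center (a point): a silver bar 48 mm long (its x), 14 mm square, about 90 g; this point is its centre, 7 mm above the bench when it lies there. Three to five of the five bars are present (None = not present, or held)
- bar2_center (a point): a silver bar 48 mm long (its x), 14 mm square, about 90 g; this point is its centre, 7 mm above the bench when it lies there. Three to five of the five bars are present (None = not present, or held)
- bar3_center (a point): a silver bar 48 mm long (its x), 14 mm square, about 90 g; this point is its centre, 7 mm above the bench when it lies there. Three to five of the five bars are present (None = not present, or held)
- bar4_center (a point): a silver bar 48 mm long (its x), 14 mm square, about 90 g; this point is its centre, 7 mm above the bench when it lies there. Three to five of the five bars are present (None = not present, or held)
- stopper_stem (a point): the steel stopper, 56 mm long, 17 mm high throughout, 80 g, lying flat: a stem 26 mm long and 10 mm wide to grip, a flange 34 mm wide and 4 mm thick, and a solid shank 16 mm wide and 26 mm long with a reduced nose. This point is the middle of the stem, 8.5 mm above the bench when lying; x points to the shank; the flange face that meets the tube's rim is 17 mm ahead
- fixture: fixed loading fixture: plate 344 x 90 x 12 mm. Origin on the bench beneath the tube's centre; x along the tube to its closed end, z up. The tube lies, axis 45 mm above the bench, in two rests 20 mm thick centred at x = -80 and +80 mm (28 mm between cheeks 46 mm high). A stop 48 mm high stands right behind the closed end and takes the push of loading; the toggle clamp stands behind it
- clamp_handle (a joint): upright toggle clamp handle, rad: 0 = upright, locked, pad on the tube; 1.3 = thrown fully back (towards fixture +x), arm up past upright, tube free. Pivots about fixture y at fixture x = 184 mm, 92 mm above the bench; grip: round rod 18 mm across, 40 to 112 mm from the pivot. Stiff: needs about 5 N at the grip, stays where left. The arm turns with it, 1.35 times as far
- handle_grip (a point): point on the clamp handle's axis, in its grip, 80 mm from its pivot (172 mm above the bench while locked)
- clamp_pad (a point): underside of the clamp arm's round rubber pad (18 mm across), which bears on the tube's top 25 mm from its closed end while locked; the arm swings up with the handle and then stands behind the tube's closed end, up to 150 mm above the bench
- carrier_seat (a point): the furnace carrier, fixed: flat steel tray 270 x 84 x 6 mm with two notched firebrick rests. This point is where the middle of the tube's axis belongs, 49 mm above the bench; x along the notches (the mouth may point to either end), z up. Rests 30 mm thick centred at x = -85 and +85 mm; notches 34 mm wide, floor 36 mm and cheeks 48 mm above the bench
- pliers: bystander: pliers with blue grips lying on the bench, about 150 mm long; origin under its joint
- ring_clamp: bystander: wooden ring-holding clamp, 140 x 30 x 26 mm, lying; origin under its middle
- dapping_block: bystander: 50 mm steel dapping cube; origin under its middle
- solvent_jar: bystander: amber solvent jar with a plunger top, 70 mm across, 111 mm high; origin under its middle
- tube: the annealing tube again, its origin at the middle of its underside, 13 mm below tube_center (same axes)

How it is judged:
On the way, in this order (a step that is already met when the one before it is completed fails the run):
1. every bar is wholly in the tube while the clamp still holds it (x of bar0_center in the frame of tube_mouth between 0.02 and 0.25 m and y of bar0_center in the frame of tube_mouth between -0.009 and 0.009 m and z of bar0_center in the frame of tube_mouth between -0.009 and 0.009 m and x of bar1_center in the frame of tube_mouth between 0.02 and 0.25 m and y of bar1_center in the frame of tube_mouth between -0.009 and 0.009 m and z of bar1_center in the frame of tube_mouth between -0.009 and 0.009 m and x of bar2_center in the frame of tube_mouth between 0.02 and 0.25 m and y of bar2_center in the frame of tube_mouth between -0.009 and 0.009 m and z of bar2_center in the frame of tube_mouth between -0.009 and 0.009 m and x of bar3_center in the frame of tube_mouth between 0.02 and 0.25 m and y of bar3_center in the frame of tube_mouth between -0.009 and 0.009 m and z of bar3_center in the frame of tube_mouth between -0.009 and 0.009 m and x of bar4_center in the frame of tube_mouth between 0.02 and 0.25 m and y of bar4_center in the frame of tube_mouth between -0.009 and 0.009 m and z of bar4_center in the frame of tube_mouth between -0.009 and 0.009 m and value of joint clamp_handle below 0.3 rad), for 0.2 s.
2. the stopper is pushed home in the clamped tube behind the bars (all of step 1 and x of stopper_stem in the frame of tube_mouth between -0.021 and -0.012 m and y of stopper_stem in the frame of tube_mouth between -0.007 and 0.007 m and z of stopper_stem in the frame of tube_mouth between -0.009 and 0.009 m and angle between the x axis of stopper_stem and the x axis of tube_mouth, either way round below 0.3 rad), for 0.2 s.
3. the clamp is thrown open (value of joint clamp_handle above 1.05 rad and horizontal distance between tube_center and fixture below 0.02 m), for 0.2 s.
4. the loaded tube is lifted clear of the fixture's rests (x of bar0_center in the frame of tube_mouth between 0.02 and 0.25 m and y of bar0_center in the frame of tube_mouth between -0.009 and 0.009 m and z of bar0_center in the frame of tube_mouth between -0.009 and 0.009 m and x of bar1_center in the frame of tube_mouth between 0.02 and 0.25 m and y of bar1_center in the frame of tube_mouth between -0.009 and 0.009 m and z of bar1_center in the frame of tube_mouth between -0.009 and 0.009 m and x of bar2_center in the frame of tube_mouth between 0.02 and 0.25 m and y of bar2_center in the frame of tube_mouth between -0.009 and 0.009 m and z of bar2_center in the frame of tube_mouth between -0.009 and 0.009 m and x of bar3_center in the frame of tube_mouth between 0.02 and 0.25 m and y of bar3_center in the frame of tube_mouth between -0.009 and 0.009 m and z of bar3_center in the frame of tube_mouth between -0.009 and 0.009 m and x of bar4_center in the frame of tube_mouth between 0.02 and 0.25 m and y of bar4_center in the frame of tube_mouth between -0.009 and 0.009 m and z of bar4_center in the frame of tube_mouth between -0.009 and 0.009 m and x of stopper_stem in the frame of tube_mouth between -0.021 and -0.012 m and y of stopper_stem in the frame of tube_mouth between -0.007 and 0.007 m and z of stopper_stem in the frame of tube_mouth between -0.009 and 0.009 m and angle between the x axis of stopper_stem and the x axis of tube_mouth, either way round below 0.3 rad and z of tube_center in the frame of fixture above 0.065 m), for 0.1 s.
At the end, for the whole second after the job is handed in: The tube rests in both notches of the carrier, its middle within 30 mm of the seat along the notches, 8 mm across, 6 mm in height; every bar present is in it, no more than 4 mm out of the mouth; the stopper is in, its flange within 4 mm of the rim; the clamp handle is beyond 1.05 rad (x of bar0_center in the frame of tube_mouth between 0.02 and 0.25 m and y of bar0_center in the frame of tube_mouth between -0.009 and 0.009 m and z of bar0_center in the frame of tube_mouth between -0.009 and 0.009 m and x of bar1_center in the frame of tube_mouth between 0.02 and 0.25 m and y of bar1_center in the frame of tube_mouth between -0.009 and 0.009 m and z of bar1_center in the frame of tube_mouth between -0.009 and 0.009 m and x of bar2_center in the frame of tube_mouth between 0.02 and 0.25 m and y of bar2_center in the frame of tube_mouth between -0.009 and 0.009 m and z of bar2_center in the frame of tube_mouth between -0.009 and 0.009 m and x of bar3_center in the frame of tube_mouth between 0.02 and 0.25 m and y of bar3_center in the frame of tube_mouth between -0.009 and 0.009 m and z of bar3_center in the frame of tube_mouth between -0.009 and 0.009 m and x of bar4_center in the frame of tube_mouth between 0.02 and 0.25 m and y of bar4_center in the frame of tube_mouth between -0.009 and 0.009 m and z of bar4_center in the frame of tube_mouth between -0.009 and 0.009 m and x of stopper_stem in the frame of tube_mouth between -0.021 and -0.012 m and y of stopper_stem in the frame of tube_mouth between -0.007 and 0.007 m and z of stopper_stem in the frame of tube_mouth between -0.009 and 0.009 m and angle between the x axis of stopper_stem and the x axis of tube_mouth, either way round below 0.3 rad and x of tube_center in the frame of carrier_seat between -0.03 and 0.03 m and y of tube_center in the frame of carrier_seat between -0.008 and 0.008 m and z of tube_center in the frame of carrier_seat between -0.006 and 0.006 m and angle between the x axis of tube_center and the x axis of carrier_seat, either way round below 0.1 rad and linear speed of tube below 0.02 m/s and value of joint clamp_handle above 1.05 rad); the robot touches nothing.
It fails at once if pliers is knocked more than 40 mm from its place (distance of pliers from where it was at the start of the episode above 0.04 m).
It fails at once if ring_clamp is knocked more than 40 mm from its place (distance of ring_clamp from where it was at the start of the episode above 0.04 m).
It fails at once if dapping_block is knocked more than 40 mm from its place (distance of dapping_block from where it was at the start of the episode above 0.04 m).
It fails at once if solvent_jar is knocked more than 40 mm from its place (distance of solvent_jar from where it was at the start of the episode above 0.04 m).
It fails at once if the tube is tipped more than 30 degrees (not (angle between tube_center's own x axis and vertical between 1.047 and 2.094 rad)).
Of bar0, bar1, bar2, bar3, bar4 only 3 to 5 are there at a start; the rules pass over those that are not, and their reading is None.
At some moment in a run one of bar0, bar1, bar2, bar3, bar4 may be knocked a few centimetres aside while the robot is not near it.
It also fails if it takes over 210 s, if anything falls off the work surface, if the arm or the gripper's body presses on something with over 40 N, if the wrist force passes 120 N, or if a joint passes its speed limit or range.

## Working session

There is one attempt and no reset: what is moved stays moved. The work goes in short steps, Python scripts to look and compute and a tool call to move; the robot and the scene stay as the last step left them, time stands still between calls to the robot, and variables do not carry over. Pictures are saved under pics/ and viewed, and the job is handed in when it is done.

Besides the shell and the picture viewer there is one more tool, called after "Request:" as name(argument=value, ...) on one line, values as JSON. drive_tool: Moves the arm, as the interface text tells. Its arguments: {"type":"object","properties":{"series":{"type":"array","items":{"type":"array","items":{"type":"array","items":{"type":"number"}}}},"squeeze":{"type":"number"}},"required":["series"]}

```bash
mkdir -p pics; ls; python3 - <<'E'
from plant import r
import cv2
print(r.get_state())
for n in ["side","top","wrist"]:
    s=r.snapshot(n)
    print(n,{k:v for k,v in s.items() if k!="pixels"})
    cv2.imwrite(f"pics/{n}0.png",s["pixels"][:,:,::-1])
E
```

```text
pics
{'t': 0.0, 'joint_positions': array([-1.21421069,  0.41192977, -0.01272552,  1.59706415,  0.00558117,
        1.13427778, -0.08219193]), 'joint_vel': array([-1.34340571e-05, -1.97572309e-04, -5.16455342e-04, -1.53665075e-03,
        5.98255766e-05,  1.29901538e-03,  1.52644104e-05]), 'effort': array([ 1.01062287e-03, -6.00634289e+01,  6.82090223e-01, -2.99404460e+01,
        1.36960603e-02,  1.09271921e-02, -3.51623839e-05]), 'ee_pos': array([0.25739728, 0.56898584, 0.23042614]), 'eef_rot': array([ 8.40265027e-01,  5.42175256e-01, -6.63968529e-04,  4.84396029e-04]), 'contact_force': array([-0.4195437 , -0.6209769 , -0.38664395]), 'moment': array([-0.06400497,  0.00707195, -0.01140747]), 'width': 0.08519582148520279}
side {'fx': 439.1719824113817, 'fy': 439.1719824113817, 'cx': 331.2215653921396, 'cy': 234.5026097446093, 'D': array([-0.07057801,  0.        ,  0.        ,  0.        ,  0.        ]), 'rvec': array([ 0.30585172, -2.68090238,  1.39908364]), 'tvec': array([0.51417044, 0.1982966 , 1.03788242])}
top {'fx': 599.5538023894075, 'fy': 599.5538023894075, 'cx': 316.4368845242973, 'cy': 241.2302932543952, 'D': array([-0.10407267,  0.        ,  0.        ,  0.        ,  0.        ]), 'rvec': array([ 2.15291451, -2.10481545,  0.19844869]), 'tvec': array([-0.06612203,  0.55648539,  1.54337914])}
wrist {'fx': 388.4982414310846, 'fy': 388.4982414310846, 'cx': 331.5364884075586, 'cy': 238.94104990748772, 'D': array([-0.0764283,  0.       ,  0.       ,  0.       ,  0.       ]), 'T_tool_cam': array([[ 9.99999699e-01,  7.51087313e-04,  1.94633962e-04,
        -2.49057130e-04],
       [-7.75875975e-04,  9.66200478e-01,  2.57790679e-01,
        -6.53985781e-02],
       [ 5.56788103e-06, -2.57790752e-01,  9.66200770e-01,
        -1.41794800e-01],
       [ 0.00000000e+00,  0.00000000e+00,  0.00000000e+00,
         1.00000000e+00]])}
```

View pics/top0.png

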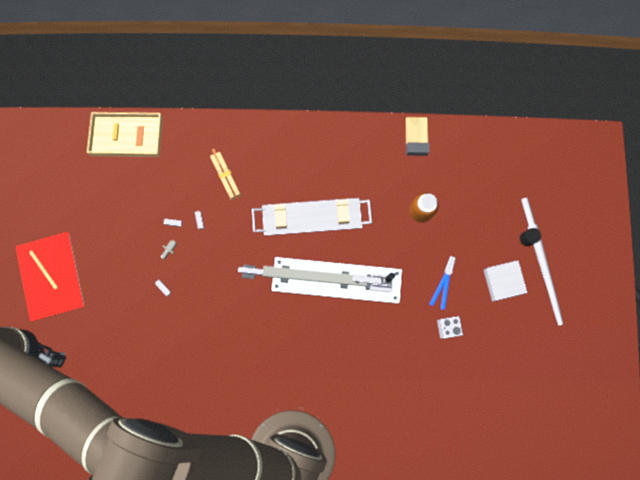

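View pics/side0.png

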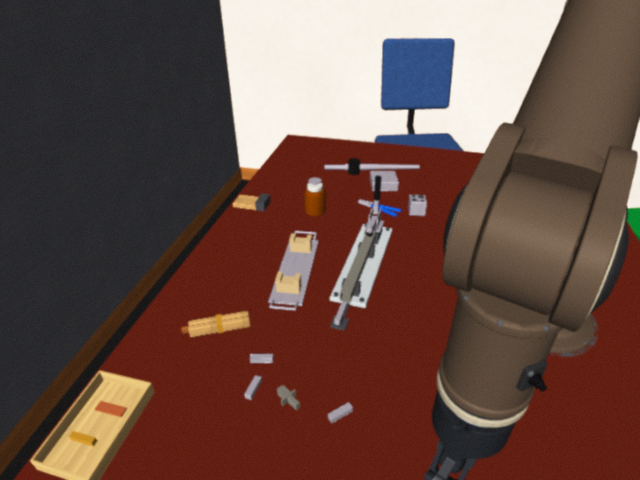

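View pics/wrist0.png

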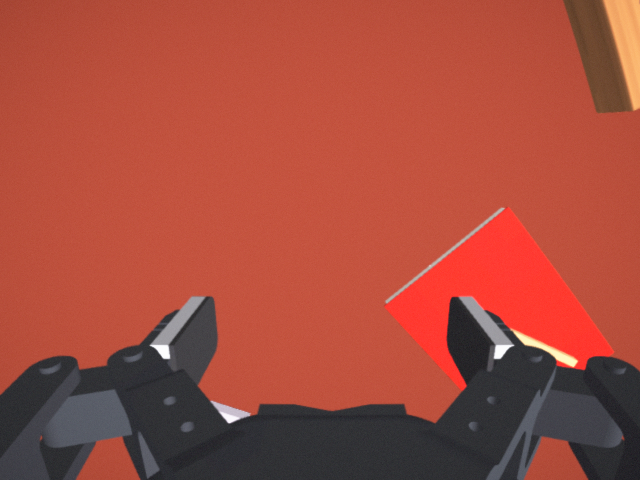

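Top view: three bars near px (172,223), (199,219) and (162,287), the stopper at (168,249), the fixture from (273,265) to (402,290) with its rail and mouth to the left, and the carrier at (312,216). I'll zoom in and write the helpers.

```bash
cat > h.py <<'E'
import numpy as np, cv2
from scipy.spatial.transform import Rotation as R
from plant import r
def cam(s,st=None):
    K=np.array([[s["fx"],0,s["cx"]],[0,s["fy"],s["cy"]],[0,0,1]]);D=np.array(s["D"])
    if "rvec" in s:
        Rm=cv2.Rodrigues(np.array(s["rvec"]))[0];t=np.array(s["tvec"])
        return K,D,Rm,t
    Tt=np.eye(4);Tt[:3,:3]=R.from_quat(st["eef_rot"]).as_matrix();Tt[:3,3]=st["ee_pos"]
    T=np.linalg.inv(Tt@np.array(s["T_tool_cam"]))
    return K,D,T[:3,:3],T[:3,3]
def ray(c,uv):
    K,D,Rm,t=c
    p=cv2.undistortPoints(np.array(uv,float).reshape(-1,1,2),K,D).reshape(-1,2)
    d=np.c_[p,np.ones(len(p))]@Rm
    return -Rm.T@t, d/np.linalg.norm(d,axis=1)[:,None]
def onz(c,uv,z):
    o,d=ray(c,uv); return o+d*((z-o[2])/d[:,2])[:,None]
def proj(c,P):
    K,D,Rm,t=c
    return cv2.projectPoints(np.array(P,float).reshape(-1,1,3),cv2.Rodrigues(Rm)[0],t,K,D)[0].reshape(-1,2)
def tri(c1,u1,c2,u2):
    o1,d1=ray(c1,u1);o2,d2=ray(c2,u2);d1=d1[0];d2=d2[0]
    A=np.c_[d1,-d2];s=np.linalg.lstsq(A,o2-o1,rcond=None)[0]
    a=o1+s[0]*d1;b=o2+s[1]*d2
    return (a+b)/2,np.linalg.norm(a-b)
def snap(n,name=None):
    st=r.get_state();s=r.snapshot(n);im=s["pixels"][:,:,::-1].copy()
    if name: cv2.imwrite(f"pics/{name}.png",im)
    return im,cam(s,st),st
def yaw(st):  # direction of tool x in world
    x=R.from_quat(st["eef_rot"]).as_matrix()[:,0];return np.arctan2(x[1],x[0])
def go(P,yw=None,st=None):
    """shift in tool units & turn (tool z) to reach world P, yaw of tool x (mod pi)"""
    st=st or r.get_state();M=R.from_quat(st["eef_rot"]).as_matrix()
    d=M.T@(np.array(P)-st["ee_pos"])/0.025
    t=0
    if yw is not None:
        t=-(yw-yaw(st)); t=(t+np.pi/2)%np.pi-np.pi/2
    print("shift units",d.round(2),"turn",round(t,3),"yaw",round(yaw(st),3),"pos",st["ee_pos"].round(4),"t",round(st["t"],2),"F",st["contact_force"].round(1),"w",round(st["width"],4))
E
python3 - <<'E'
import cv2
a=cv2.imread("pics/top0.png")
cv2.imwrite("pics/t0a.png",cv2.resize(a[200:310,140:300],None,fx=5,fy=5,interpolation=cv2.INTER_CUBIC))
cv2.imwrite("pics/t0b.png",cv2.resize(a[190:310,230:410],None,fx=4.4,fy=4.4,interpolation=cv2.INTER_CUBIC))
a=cv2.imread("pics/side0.png")
cv2.imwrite("pics/s0a.png",cv2.resize(a[170:430,240:400],None,fx=2.2,fy=2.2,interpolation=cv2.INTER_CUBIC))
E
```

```text
(no output)
```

View pics/t0a.png

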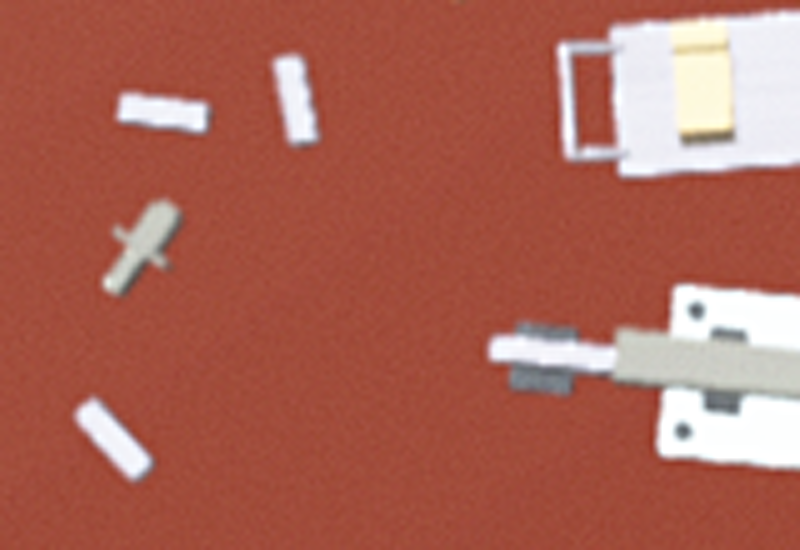

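View pics/t0b.png

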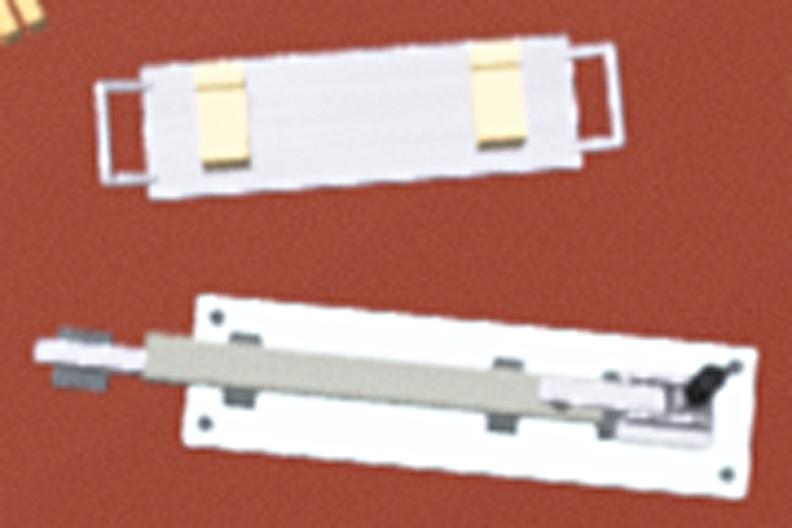

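View pics/s0a.png

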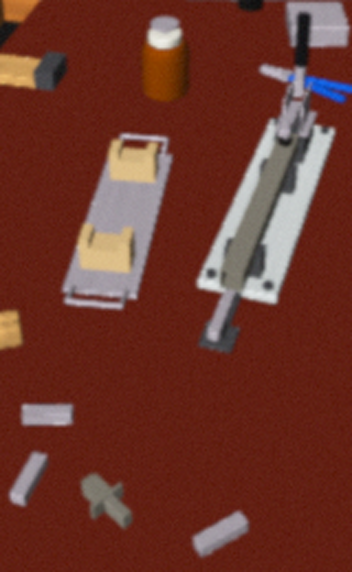

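Zoom: the rail carries nothing, the bars and stopper lie flat, and the stopper's shank points up-right in the top view. Next, the coarse measurements.

```bash
cat > meas.py <<'E'
from h import *
def coarse(tag):
    im,ct,_=snap("top",tag+"_t");ims,cs,_=snap("side",tag+"_s")
    hsv=cv2.cvtColor(im,cv2.COLOR_BGR2HSV)
    m=(hsv[...,1]<70)&(hsv[...,2]>60); m=m.astype(np.uint8)*255
    n,l,stt,cen=cv2.connectedComponentsWithStats(m)
    for i in range(1,n):
        if stt[i,4]<40 or stt[i,4]>400: continue
        cnt=cv2.findContours((l==i).astype(np.uint8),0,2)[0][0]
        P=onz(ct,cnt.reshape(-1,2).astype(float),0.014)[:,:2]
        rc=cv2.minAreaRect((P*1000).astype(np.float32))
        print(cen[i].round(1),stt[i,4],"world",np.array(rc[0]).round(0),"size",np.array(rc[1]).round(0),"ang",round(rc[2],1))
    return im,ct,ims,cs
if __name__=="__main__":
    im,ct,ims,cs=coarse("c0")
    for nm,uv,z in [("mouthTop",(262.6,272.4),.058),("platecornerTL",(274.8,257.3),.012),("TR",(402,269),.012),("BR",(400,303.5),.012),("BL",(272,291.5),.012)]:
        print(nm,onz(ct,[uv],z).round(4))
E
python3 meas.py
```

```text
[417.  147.8] 260 world [ 838. -331.] size [36. 64.] ang 1.7
[427.2 202.5] 297 world [ 681. -357.] size [50. 55.] ang 89.4
[528.5 213.9] 249 world [ 658. -645.] size [95. 28.] ang 11.7
[198.8 219.7] 116 world [618. 271.] size [51. 18.] ang 14.5
[172.4 222.2] 118 world [609. 344.] size [51. 18.] ang 84.1
[168.2 248.7] 137 world [534. 352.] size [29. 55.] ang 39.2
[449.7 265.3] 136 world [ 507. -419.] size [22. 51.] ang 68.8
[162.5 287.6] 122 world [428. 359.] size [51. 17.] ang 44.9
[ 46.5 357.6] 150 world [229. 663.] size [52. 32.] ang 49.9
mouthTop [[0.4701 0.0858 0.058 ]]
platecornerTL [[0.518  0.0582 0.012 ]]
TR [[ 0.4938 -0.2872  0.012 ]]
BR [[ 0.4002 -0.2817  0.012 ]]
BL [[0.4249 0.0626 0.012 ]]
```

```bash
python3 -c "
from h import *
go([0.50,0.33,0.30],0)"
```

```text
shift units [-4.72 12.78 -2.76] turn 1.146 yaw 1.146 pos [0.2575 0.5692 0.2309] t 0.25 F [ 0.5  0.4 -0.5] w 0.0855
```

Request:
drive_tool(series=[[[-0.36, 0.98, -0.21, 0, 100], [-0.36, 0.98, -0.21, 0, 100], [-0.36, 0.98, -0.21, 0, 100], [-0.36, 0.98, -0.21, 0, 100], [-0.36, 0.98, -0.21, 0, 100], [-0.36, 0.98, -0.21, 0, 100], [-0.36, 0.98, -0.21, 0, 100], [-0.36, 0.98, -0.21, 0, 100], [-0.36, 0.98, -0.21, 0, 100], [-0.36, 0.98, -0.21, 0, 100], [-0.36, 0.98, -0.21, 0, 100], [-0.36, 0.98, -0.21, 0, 100], [-0.36, 0.98, -0.21, 0, 100], [0, 0, 0, 0.14, 100], [0, 0, 0, 0.14, 100], [0, 0, 0, 0.14, 100], [0, 0, 0, 0.14, 100], [0, 0, 0, 0.14, 100], [0, 0, 0, 0.14, 100], [0, 0, 0, 0.14, 100]]])

```text
t: 2.25
ee_pos: [0.4995, 0.3315, 0.2994]
eef_rot: [0.997, 0.08, -0.0, 0.0]
contact_force: [-1.4, -0.1, 0.4]
width: 0.0855
```

```bash
python3 -c "
from h import *
go([0.50,0.33,0.30],0)
print(r.get_state()['joint_positions'])
snap('wrist','w1');snap('top','t1')"
```

```text
shift units [ 0.01  0.06 -0.02] turn 0.16 yaw 0.16 pos [0.4995 0.3315 0.2994] t 2.25 F [-1.4 -0.1  0.4] w 0.0855
[-0.88706282  0.32114986  0.29206274  1.58331167 -0.0959036   1.25147536
 -0.41872408]
```

View pics/w1.png

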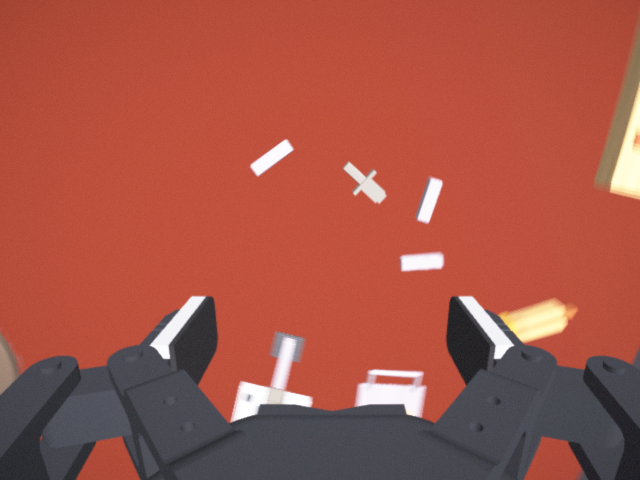

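View pics/t1.png

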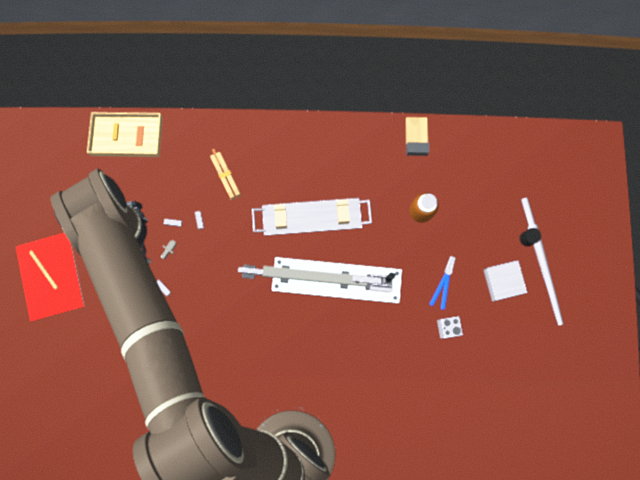

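Wrist view: bars at (272,157), (430,200) and (422,261), stopper at (365,183), rail at (286,350). The area the arm hid earlier holds no further bars, so there are 3.

```bash
cat > mw.py <<'E'
from h import *
def blobs(im,amin=200,amax=6000,vmin=150,smax=60,roi=None):
    hsv=cv2.cvtColor(im,cv2.COLOR_BGR2HSV)
    m=((hsv[...,1]<smax)&(hsv[...,2]>vmin)).astype(np.uint8)*255
    if roi is not None:
        k=np.zeros_like(m);x0,y0,x1,y1=roi;k[y0:y1,x0:x1]=255;m&=k
    n,l,s,c=cv2.connectedComponentsWithStats(m)
    return [(c[i],s[i,4],cv2.findContours((l==i).astype(np.uint8),cv2.RETR_EXTERNAL,cv2.CHAIN_APPROX_NONE)[0][0].reshape(-1,2).astype(float)) for i in range(1,n) if amin<s[i,4]<amax]
def rects(im,c,z=.014,**k):
    for ce,a,cn in blobs(im,**k):
        P=onz(c,cn,z)[:,:2]*1000
        rc=cv2.minAreaRect(P.astype(np.float32));bx=cv2.boxPoints(rc)
        e=[bx[1]-bx[0],bx[2]-bx[1]];L=max(e,key=np.linalg.norm)
        print(ce.round(1),a,"ctr",np.round(rc[0],1),"size",np.round(rc[1],1),"long dir deg",round(float(np.degrees(np.arctan2(L[1],L[0]))%180),1))
E
python3 - <<'E'
from mw import *
im,cw,st=snap("wrist","w2")
rects(im,cw,roi=(0,0,640,300))
it,ct,_=snap("top")
t0=cv2.imread("pics/top0.png")
bw=blobs(im,roi=(0,0,640,290));bt=blobs(t0,amin=60,amax=250,roi=(120,200,220,310),vmin=120,smax=90)
for c,a,_ in bt:
    print("top",c.round(1),a)
    for cc,aa,_ in bw:
        p,g=tri(ct,[c],cw,[cc])
        if g<.006: print("   tri",p.round(4),round(g,4))
E
```

```text
[629.3 153.3] 1369 ctr [813.3 450.7] size [ 35.5 115.3] long dir deg 109.2
[270.9 158.2] 604 ctr [427.2 361.5] size [49.1 14.3] long dir deg 45.4
[365.3 182.8] 681 ctr [531.4 352.9] size [31.6 54.2] long dir deg 170.2
[429.5 198.6] 566 ctr [606.9 346.6] size [48.4 15.4] long dir deg 85.4
[422.4 260.2] 616 ctr [614.9 275.3] size [48.9 18.3] long dir deg 14.8
top [198.8 219.5] 128
   tri [ 0.6715  0.3191 -0.2264] 0.004
   tri [0.6189 0.2725 0.004 ] 0.0016
top [172.3 222.1] 125
   tri [0.6102 0.3459 0.0046] 0.0012
   tri [0.5794 0.3118 0.1426] 0.0046
top [168.  248.5] 138
   tri [0.5345 0.3517 0.0107] 0.0022
top [162.4 287.5] 130
   tri [0.4275 0.3608 0.0099] 0.002
```

```bash
python3 -c "
from h import *
go([0.47,0.20,0.27],-0.06)"
```

```text
shift units [-2.05  4.99  1.18] turn 0.23 yaw 0.17 pos [0.4994 0.3317 0.2995] t 2.45 F [-0.2 -0.2 -0. ] w 0.0853
```

Request:
drive_tool(series=[[[-0.34, 0.83, 0.2, 0, 100], [-0.34, 0.83, 0.2, 0, 100], [-0.34, 0.83, 0.2, 0, 100], [-0.34, 0.83, 0.2, 0, 100], [-0.34, 0.83, 0.2, 0, 100], [-0.34, 0.83, 0.2, 0, 100], [0, 0, 0, 0.115, 100], [0, 0, 0, 0.115, 100], [0, 0, 0, 0, 100], [0, 0, 0, 0, 100]]])

```text
t: 3.45
ee_pos: [0.4699, 0.2004, 0.2696]
eef_rot: [1.0, -0.029, 0.0, -0.0]
contact_force: [-0.4, -0.1, 0.0]
width: 0.0854
```

```bash
python3 -c "
from h import *
go([0.47,0.20,0.27],-0.06)
snap('wrist','w3')"
```

```text
shift units [ 0.01  0.02 -0.02] turn 0.001 yaw -0.059 pos [0.4699 0.2004 0.2696] t 3.45 F [-0.4 -0.1  0. ] w 0.0854
```

View pics/w3.png

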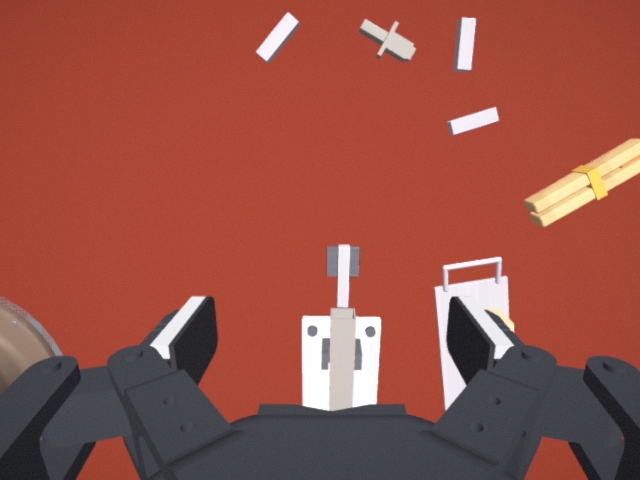

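```bash
python3 -c "
import cv2
a=cv2.imread('pics/w3.png')
cv2.imwrite('pics/w3z.png',cv2.resize(a[236:416,290:400],None,fx=3.3*2,fy=3.3,interpolation=cv2.INTER_CUBIC))"
```

```text
(no output)
```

View pics/w3z.png

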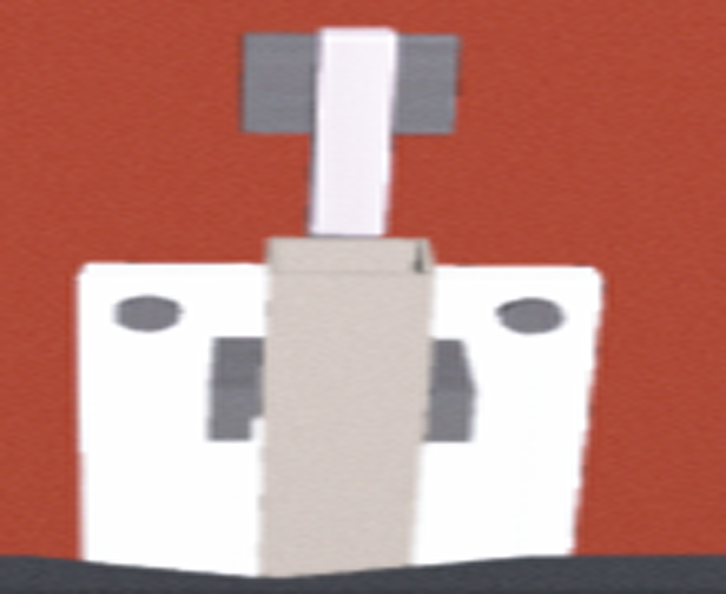

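```bash
python3 - <<'E'
from h import *
st=r.get_state();s=r.snapshot("wrist");c=cam(s,st)
for z,pts in [(.0345,[(338.3,245),(350,245),(336.8,307.2),(348.3,307.2)]),(.058,[(330.3,318.4),(355.6,318.4),(329.3,405),(352.7,405)])]:
    print((onz(c,pts,z)*1000).round(1))
E
python3 - <<'E'
from h import *
# tri mouth top-centre wrist vs top
st=r.get_state();cw=cam(r.snapshot("wrist"),st);ct=cam(r.snapshot("top"))
a=ct
print(tri(ct,[(262.7,272.2)],cw,[(343,318.4)]))
print(tri(ct,[(238+.3,269.3)],cw,[(344.2,245)]))
E
```

```text
[[473.8 158.3  34.5]
 [485.6 157.6  34.5]
 [468.6  90.1  34.5]
 [480.7  89.4  34.5]]
[[461.7  89.3  58. ]
 [487.   87.8  58. ]
 [454.5 -14.   58. ]
 [479.8 -15.5  58. ]]
(array([0.47288257, 0.08581525, 0.0519186 ]), np.float64(0.002913380389085299))
(array([0.48059392, 0.15458207, 0.02374248]), np.float64(0.0014755390953278189))
```

```bash
python3 - <<'E'
from mw import *
im,c,st=snap("wrist")
rects(im,c,roi=(0,0,640,140))
f=np.radians(85.4+180); 
go(np.array([.6069,.3466,.09])-.012*np.array([np.cos(f),np.sin(f),0]),np.radians(-4.6))
E
```

```text
[276.3  36.5] 783 ctr [426.5 361. ] size [47.8 14.2] long dir deg 45.3
[465.7  42.6] 752 ctr [607.  345.7] size [47.5 14.4] long dir deg 84.3
[389.5  39.3] 908 ctr [531.6 353.3] size [32.  53.9] long dir deg 170.4
[473.9 119.9] 715 ctr [615.6 273.1] size [48.2 14.7] long dir deg 14.8
shift units [ 5.12 -6.66  7.18] turn 0.018 yaw -0.062 pos [0.4699 0.2004 0.2695] t 3.7 F [-0.  -0.5 -0.1] w 0.0856
```

Request:
drive_tool(series=[[[0.64, -0.83, 0.7, 0.0025, 50], [0.64, -0.83, 0.7, 0.0025, 50], [0.64, -0.83, 0.7, 0.0025, 50], [0.64, -0.83, 0.7, 0.0025, 50], [0.64, -0.83, 0.7, 0.0025, 50], [0.64, -0.83, 0.7, 0.0025, 50], [0.64, -0.83, 0.7, 0.0025, 50], [0.64, -0.83, 0.7, 0.0025, 50], [0, 0, 0.5, 0, 50], [0, 0, 0, 0, 50], [0, 0, 0, 0, 50], [0, 0, 0, 0, 50]]])

```text
t: 4.9
ee_pos: [0.6099, 0.356, 0.1184]
eef_rot: [0.999, -0.042, 0.001, -0.0]
contact_force: [-0.0, -0.2, 0.4]
width: 0.0428
```

```bash
python3 - <<'E'
from mw import *
im,c,st=snap("wrist","w4")
rects(im,c,amax=20000,roi=(200,0,460,400))
f=np.radians(85+180); 
go(np.array([.6069,.346,.005])-.012*np.array([np.cos(f),np.sin(f),0]),np.radians(-5))
E
```

```text
[330.  249.5] 1513 ctr [608.1 347.2] size [49.8 13.6] long dir deg 84.8
[227.3 254.1] 1855 ctr [541.2 352.5] size [36.2 39.7] long dir deg 170.4
[253.7 309.7] 780 ctr [550.6 309. ] size [43.7 14.2] long dir deg 67.2
[409.6 309.8] 785 ctr [660.2 299.9] size [13.9 43.7] long dir deg 103.6
[350.6 344.1] 1702 ctr [616.2 276.8] size [48.1 20.5] long dir deg 14.5
shift units [-0.09 -0.06  4.54] turn 0.003 yaw -0.084 pos [0.61   0.3562 0.1186] t 4.95 F [ 0.2 -0.1  1.1] w 0.0425
```

View pics/w4.png

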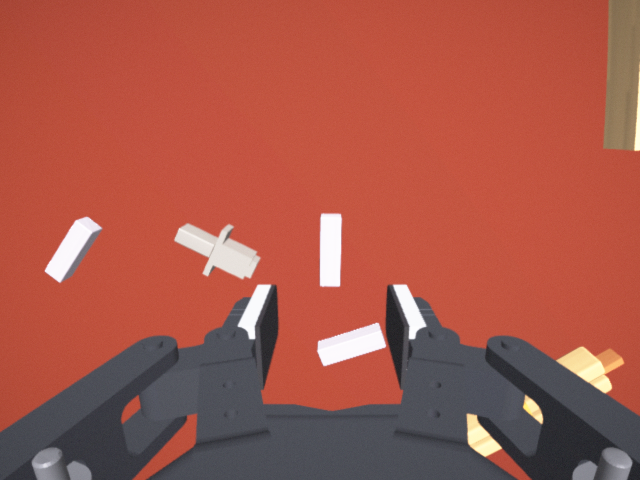

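The view shows the bar at (330,250), centred between the pads. Going down.

Request:
drive_tool(series=[[[-0.03, -0.06, 0.8, 0, 50], [-0.03, -0.06, 0.8, 0, 50], [0, 0, 0.8, 0, 50], [0, 0, 0.8, 0, 50], [0, 0, 0.7, 0, 50], [0, 0, 0.6, 0, 50], [0, 0, 0, 0, 30], [0, 0, 0, 0, 15], [0, 0, 0, 0, 10], [0, 0, 0, 0, 5], [0, 0, 0, 0, 5], [0, 0, 0, 0, 5], [0, 0, 0, 0, 5]]], squeeze=50)

```text
t: 6.25
ee_pos: [0.6086, 0.3599, 0.005]
eef_rot: [0.999, -0.042, 0.0, -0.0]
contact_force: [-1.0, -0.2, 3.0]
width: 0.0122
```

```bash
python3 - <<'E'
from mw import *
im,c,st=snap("wrist","w5")
go([.61,.359,.1])
E
```

```text
shift units [ 0.06  0.03 -3.8 ] turn 0 yaw -0.084 pos [0.6086 0.3599 0.0051] t 6.3 F [-1.4  0.   3.2] w 0.0122
```

View pics/w5.png

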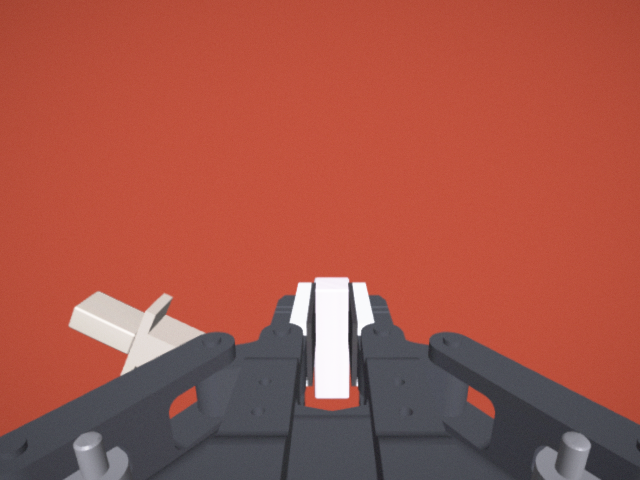

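Bar 1 is gripped, with its rear end flush with the pads' rear edge. Carrying it to the rail.

```bash
cat >> h.py <<'E'
M=np.array([.4743,.089,.045]);U=np.array([-.0707,-.9975,0]);YW=-.0707
def tube(s,z,l=0): return M+U*s+np.array([.9975,-.0707,0])*l+np.array([0,0,z-.045])
E
python3 - <<'E'
from h import *
go(tube(-.045,.10),YW); go(tube(-.045,.041),YW)
E
```

```text
shift units [-4.46  9.45 -3.8 ] turn -0.013 yaw -0.084 pos [0.6086 0.3599 0.0051] t 6.3 F [-1.4  0.   3.2] w 0.0122
shift units [-4.47  9.45 -1.44] turn -0.013 yaw -0.084 pos [0.6086 0.3599 0.0051] t 6.3 F [-1.4  0.   3.2] w 0.0122
```

Request:
drive_tool(series=[[[0, 0, -0.8, 0, 5], [0, 0, -1, 0, 5], [0, 0, -1, 0, 5], [0, 0, -1, 0, 5], [-0.37, 0.79, 0, -0.001, 5], [-0.37, 0.79, 0, -0.001, 5], [-0.37, 0.79, 0, -0.001, 5], [-0.37, 0.79, 0, -0.001, 5], [-0.37, 0.79, 0, -0.001, 5], [-0.37, 0.79, 0, -0.001, 5], [-0.37, 0.79, 0, -0.001, 5], [-0.37, 0.79, 0, -0.001, 5], [-0.37, 0.79, 0, -0.001, 5], [-0.37, 0.79, 0, -0.001, 5], [-0.37, 0.79, 0, -0.001, 5], [-0.37, 0.79, 0, -0.001, 5], [0, 0, 0, 0, 5], [0, 0, 0, 0, 5]]])

```text
t: 8.1
ee_pos: [0.4794, 0.1322, 0.0998]
eef_rot: [0.999, -0.036, 0.0, -0.0]
contact_force: [0.6, 0.9, -0.9]
width: 0.0124
```

```bash
python3 - <<'E'
from h import *
im,c,st=snap("wrist","w6")
go(tube(-.045,.041),YW)
E
```

```text
shift units [-0.09 -0.03  2.35] turn -0.001 yaw -0.072 pos [0.4796 0.1328 0.0998] t 8.15 F [ 0.5  0.5 -1. ] w 0.0124
```

View pics/w6.png

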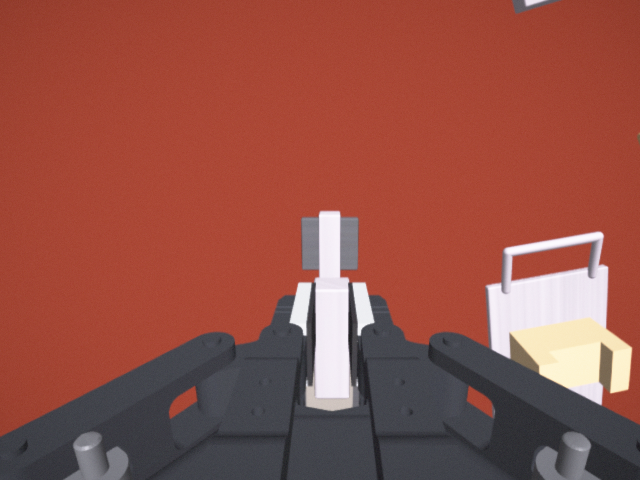

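```bash
python3 - <<'E'
from h import *
st=r.get_state();c=cam(r.snapshot("wrist"),st)
for q in onz(c,[(319.5,214),(341,214),(318.5,268),(341,268)],.0345):
    d=q-M; print(q.round(4),"s",round(d@U*1000,1),"lat",round(d@np.array([.9975,-.0707,0])*1000,1))
t=st["ee_pos"]-M; print(t@U, t@np.array([.9975,-.0707,0]))
E
```

```text
[0.4745 0.157  0.0345] s -67.9 lat -4.6
[0.4862 0.1562 0.0345] s -67.9 lat 7.1
[0.4715 0.1262 0.0345] s -36.9 lat -5.4
[0.4842 0.1253 0.0345] s -36.9 lat 7.3
-0.04409203255323849 0.002203188592559184
```

Request:
drive_tool(series=[[[-0.04, 0, 0.8, 0, 5], [0, 0, 0.7, 0, 5], [0, 0, 0.5, 0, 5], [0, 0, 0.3, 0, 5], [0, 0, 0.04, 0, 5], [0, 0, 0, 0, 5], [0, 0.2, 0, 0, 5], [0, 0.2, 0, 0, 5], [0, 0.2, 0, 0, 5], [0, 0.2, 0, 0, 5], [0, 0.2, 0, 0, 5], [0, 0.15, 0, 0, 5], [0, 0, 0, 0, 5], [0, 0, 0, 0, 5]]])

```text
t: 9.6
ee_pos: [0.476, 0.1036, 0.041]
eef_rot: [0.999, -0.036, 0.0, -0.0]
contact_force: [-0.5, -0.6, -0.6]
width: 0.0125
```

```bash
sed -i 's/M=np.array(\[.4743/M=np.array([.4753/' h.py; python3 - <<'E'
from h import *
im,c,st=snap("wrist","w7");snap("side","s7")
go(tube(-.014,.041),YW)
E
```

```text
shift units [0.01 0.03 0.  ] turn -0.001 yaw -0.072 pos [0.4761 0.1038 0.041 ] t 9.7 F [ 0.8 -0.5 -0.6] w 0.0125
```

View pics/w7.png

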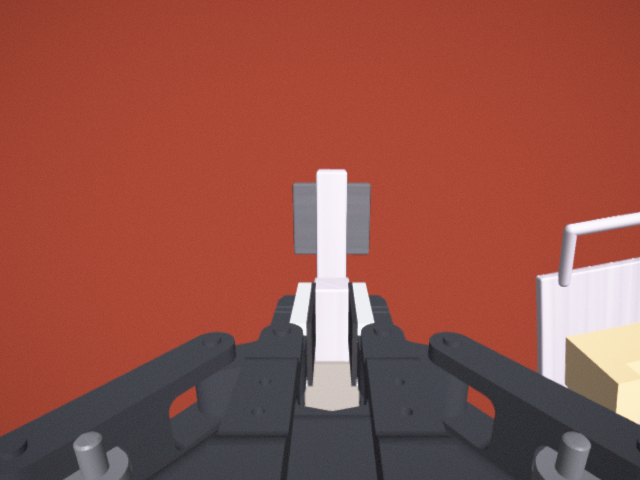

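Bar 1 is in the mouth with no contact force. Releasing it and going for the bar at (0.6155,0.2745).

Request:
drive_tool(series=[[[0, 0, 0, 0, 20], [0, 0, 0, 0, 35], [0, 0, 0, 0, 40], [0, 0, 0, 0, 40], [0, 0, -0.5, 0, 50], [0, 0, -1, 0, 50], [0, 0, -1, 0, 50], [0, 0, -1, 0, 50]]])

```text
t: 10.5
ee_pos: [0.476, 0.1034, 0.1303]
eef_rot: [0.999, -0.036, 0.0, 0.0]
contact_force: [0.8, 0.2, -0.4]
width: 0.0425
```

```bash
python3 - <<'E'
from h import *
im,c,st=snap("wrist","w8")
f=np.radians(14.7+180)
go(np.array([.6157,.2745,.12])-.012*np.array([np.cos(f),np.sin(f),0]),np.radians(-75.3))
E
```

```text
shift units [ 5.44 -7.37  0.6 ] turn 1.241 yaw -0.073 pos [0.4781 0.1037 0.1339] t 10.55 F [ 1.5 -0.3  3.2] w 0.0428
```

View pics/w8.png

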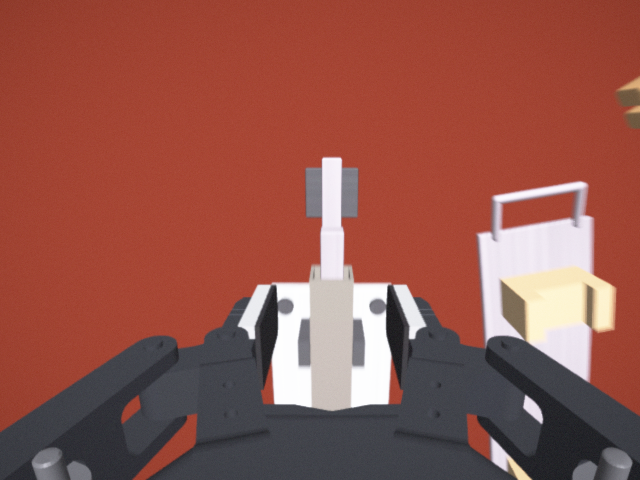

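Bar 1 lies straight in the mouth, its rear at (332,228).

Request:
drive_tool(series=[[[0.68, -0.92, 0.08, 0, 50], [0.68, -0.92, 0.08, 0, 50], [0.68, -0.92, 0.08, 0, 50], [0.68, -0.92, 0.08, 0, 50], [0.68, -0.92, 0.08, 0, 50], [0.68, -0.92, 0.08, 0, 50], [0.68, -0.92, 0.08, 0, 50], [0.68, -0.92, 0.08, 0, 50], [0, 0, 0, 0.138, 50], [0, 0, 0, 0.138, 50], [0, 0, 0, 0.138, 50], [0, 0, 0, 0.138, 50], [0, 0, 0, 0.138, 50], [0, 0, 0, 0.138, 50], [0, 0, 0, 0.138, 50], [0, 0, 0, 0.138, 50], [0, 0, 0, 0.138, 50], [0, 0, 0, 0, 50]]])

```text
t: 12.35
ee_pos: [0.6247, 0.2777, 0.1131]
eef_rot: [0.791, -0.611, 0.0, 0.0]
contact_force: [-0.8, 0.4, -0.7]
width: 0.0426
```

```bash
python3 - <<'E'
from mw import *
im,c,st=snap("wrist","w9")
rects(im,c,amax=20000,roi=(280,120,385,400))
f=np.radians(14.7+180)
go(np.array([.6157,.2745,.005])-.012*np.array([np.cos(f),np.sin(f),0]),np.radians(-75.3))
print(st['joint_positions'])
E
```

```text
[336.  249.5] 1549 ctr [618.4 272.9] size [49.3 13.3] long dir deg 14.7
shift units [ 0.03 -0.1   4.32] turn 0.003 yaw -1.311 pos [0.6247 0.2776 0.113 ] t 12.4 F [-0.6 -0.   0.3] w 0.0429
[-0.88562199  0.68904262  0.62081781  1.58594142 -0.45069598  1.01349774
 -1.44627998]
```

View pics/w9.png

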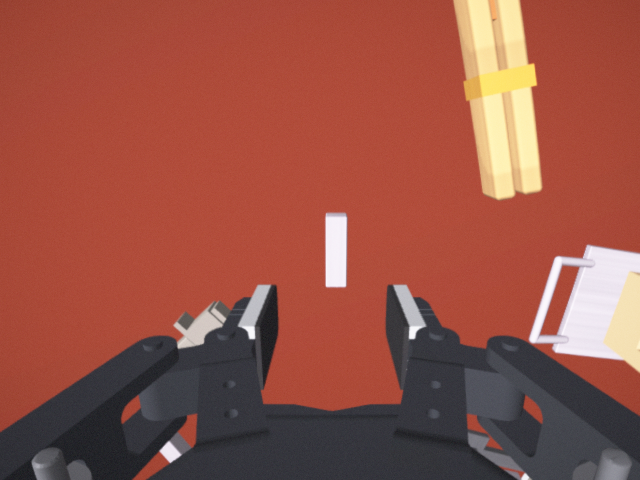

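Request:
drive_tool(series=[[[0.06, -0.1, 0.8, 0, 50], [0.06, -0.09, 0.8, 0, 50], [0, 0, 0.8, 0, 50], [0, 0, 0.8, 0, 50], [0, 0, 0.7, 0, 50], [0, 0, 0.42, 0, 50], [0, 0, 0, 0, 30], [0, 0, 0, 0, 15], [0, 0, 0, 0, 10], [0, 0, 0, 0, 5], [0, 0, 0, 0, 5], [0, 0, 0, 0, 5], [0, 0, 0, 0, 5]]])

```text
t: 13.7
ee_pos: [0.6305, 0.2759, 0.005]
eef_rot: [0.792, -0.611, 0.0, -0.0]
contact_force: [-1.7, 0.1, 1.9]
width: 0.0125
```

```bash
python3 - <<'E'
from mw import *
im,c,st=snap("wrist","w10")
go(tube(-.063,.1),YW)
E
```

```text
shift units [ 3.26  7.09 -3.8 ] turn -1.243 yaw -1.314 pos [0.6305 0.2758 0.005 ] t 13.75 F [-0.6 -0.3  2.8] w 0.0122
```

View pics/w10.png

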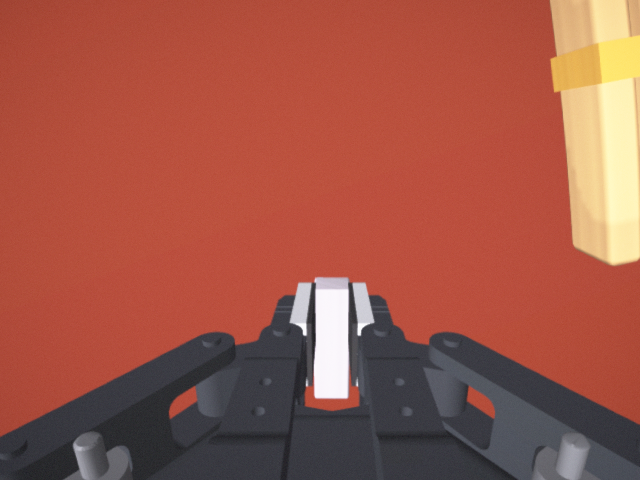

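Request:
drive_tool(series=[[[0, 0, -0.95, 0, 5], [0.2, 0.4, -0.95, 0, 5], [0.4, 0.9, -0.95, 0, 5], [0.4, 0.9, -0.95, 0, 5], [0.45, 0.98, 0, 0, 5], [0.45, 0.98, 0, 0, 5], [0.45, 0.98, 0, 0, 5], [0.45, 0.98, 0, 0, 5], [0.45, 0.97, 0, 0, 5], [0, 0, 0, -0.138, 5], [0, 0, 0, -0.138, 5], [0, 0, 0, -0.138, 5], [0, 0, 0, -0.138, 5], [0, 0, 0, -0.138, 5], [0, 0, 0, -0.138, 5], [0, 0, 0, -0.138, 5], [0, 0, 0, -0.138, 5], [0, 0, 0, -0.138, 5], [0, 0, 0, 0, 5]]])

```text
t: 15.65
ee_pos: [0.4795, 0.1518, 0.0996]
eef_rot: [0.999, -0.035, 0.0, -0.0]
contact_force: [0.7, 0.2, -0.9]
width: 0.0124
```

```bash
python3 - <<'E'
from mw import *
im,c,st=snap("wrist","w11")
go(tube(-.064,.041),YW)
E
```

```text
shift units [ 0.01 -0.04  2.34] turn -0.005 yaw -0.075 pos [0.4795 0.1518 0.0996] t 15.7 F [ 0.   1.  -0.8] w 0.0122
```

View pics/w11.png

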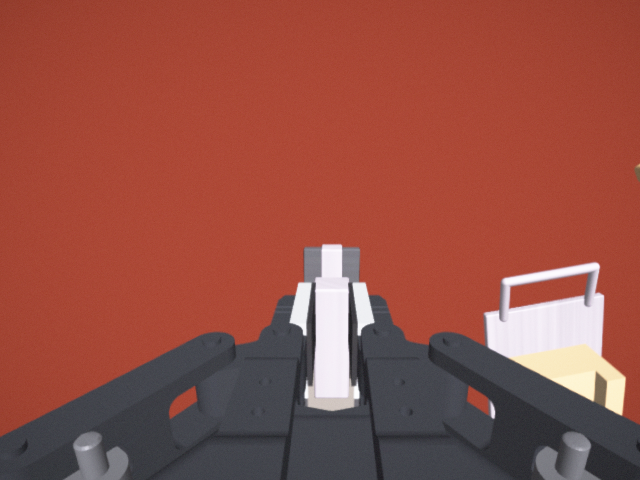

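```bash
python3 - <<'E'
from h import *
st=r.get_state();s=r.snapshot("wrist")
def S(st,uv,z):
    c=cam(s,st);return (onz(c,uv,z)-M)@np.array([U,[.9975,-.0707,0]]).T*1000
print("bar2 front/back (held)",S(st,[(332,279),(332,288),(332,398)],.0996-.005+.014).round(1), "tcp",((st["ee_pos"]-M)@U*1000).round(1))
st2=dict(st);st2["ee_pos"]=np.array([.4771,.1035,.132])
print("bar1 rear",S(st2,[(332.5,228),(332,158)],.0485).round(1),S(st2,[(332,158)],.0345))
E
```

```text
bar2 front/back (held) [[-77.4  -0.3]
 [-73.9  -0.3]
 [-26.1  -0.5]] tcp -62.9
bar1 rear [[-26.2   1.1]
 [-67.3   0.9]] [[-66.48743136   0.92603897]]
```

Request:
drive_tool(series=[[[0, -0.2, 0, 0, 5], [0, 0, 0.8, 0, 5], [0, 0, 0.7, 0, 5], [0, 0, 0.5, 0, 5], [0, 0, 0.3, 0, 5], [0, 0, 0.04, 0, 5], [0, 0, 0, 0, 5], [0, 0.2, 0, 0, 5], [0, 0.2, 0, 0, 5], [0, 0.2, 0, 0, 5], [0, 0.2, 0, 0, 5], [0, 0.2, 0, 0, 5], [0, 0.2, 0, 0, 5], [0, 0.2, 0, 0, 5], [0, 0.2, 0, 0, 5], [0, 0.2, 0, 0, 5], [0, 0.2, 0, 0, 5], [0, 0.15, 0, 0, 5], [0, 0, 0, 0, 5]]])

```text
t: 17.65
ee_pos: [0.4759, 0.1026, 0.041]
eef_rot: [0.999, -0.036, -0.0, 0.0]
contact_force: [-0.8, 0.1, -0.3]
width: 0.0122
```

```bash
python3 - <<'E'
from mw import *
im,c,st=snap("wrist","w12")
go(tube(-.014,.041),YW)
E
```

```text
shift units [0.01 0.   0.  ] turn -0.002 yaw -0.073 pos [0.4759 0.103  0.041 ] t 17.7 F [-0.1  0.7 -0.6] w 0.0123
```

View pics/w12.png

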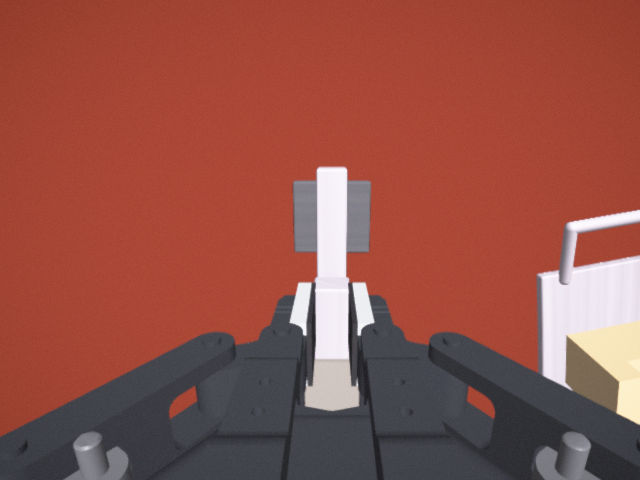

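Bar 2 went in and pushed bar 1 deeper. Releasing, rising, and on to the third bar at (0.4265,0.361), direction 45.3°.

Request:
drive_tool(series=[[[0, 0, 0, 0, 20], [0, 0, 0, 0, 35], [0, 0, 0, 0, 40], [0, 0, 0, 0, 40], [0, 0, -0.5, 0, 50], [0, 0, -1, 0, 50], [0, 0, -1, 0, 50], [0, 0, -1, 0, 50], [0, 0, 0, 0, 50], [0, 0, 0, 0, 50]]])

```text
t: 18.7
ee_pos: [0.4763, 0.1036, 0.1295]
eef_rot: [0.999, -0.036, 0.001, -0.001]
contact_force: [-0.3, 0.4, 0.1]
width: 0.0426
```

```bash
python3 - <<'E'
from h import *
im,c,st=snap("wrist","w13")
f=np.radians(45.3+180)
go(np.array([.4268,.361,.115])-.012*np.array([np.cos(f),np.sin(f),0]),np.radians(-44.7))
im,c,st=snap("top","t13")
E
```

```text
shift units [ -2.38 -10.5    0.55] turn 0.708 yaw -0.072 pos [0.4757 0.1035 0.1287] t 18.75 F [-0.  -0.2 -0.3] w 0.0429
```

View pics/w13.png

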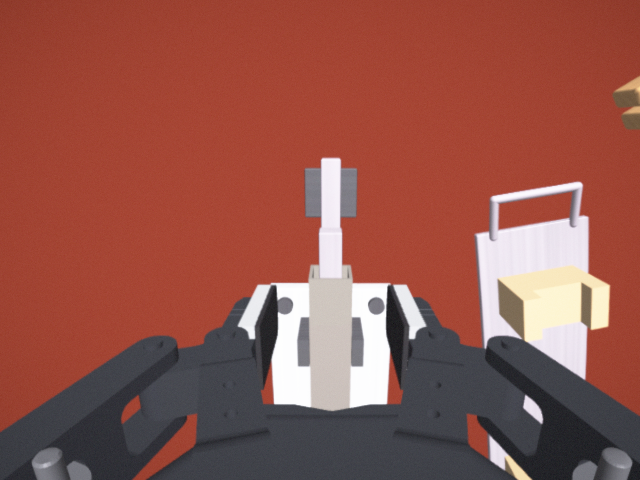

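View pics/t13.png

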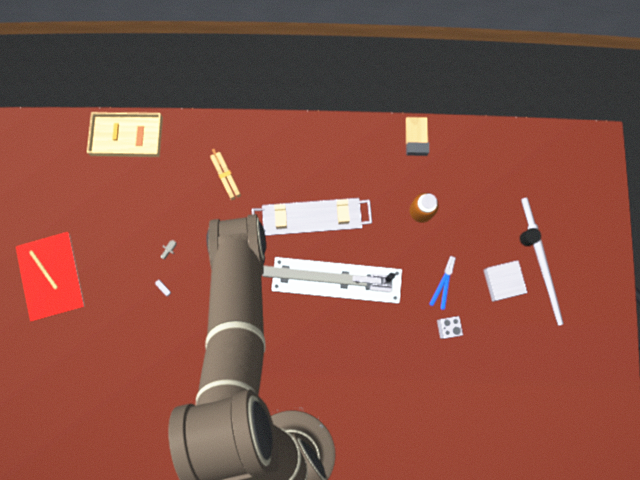

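Request:
drive_tool(series=[[[-0.216, -0.955, 0.05, 0, 50], [-0.216, -0.955, 0.05, 0, 50], [-0.216, -0.955, 0.05, 0, 50], [-0.216, -0.955, 0.05, 0, 50], [-0.216, -0.955, 0.05, 0, 50], [-0.216, -0.955, 0.05, 0, 50], [-0.216, -0.955, 0.05, 0, 50], [-0.216, -0.955, 0.05, 0, 50], [-0.216, -0.955, 0.05, 0, 50], [-0.216, -0.955, 0.05, 0, 50], [-0.216, -0.955, 0.05, 0, 50], [0, 0, 0, 0.14, 50], [0, 0, 0, 0.14, 50], [0, 0, 0, 0.14, 50], [0, 0, 0, 0.14, 50], [0, 0, 0, 0.145, 50], [0, 0, 0, 0, 50], [0, 0, 0, 0, 50]]])

```text
t: 20.6
ee_pos: [0.4352, 0.3693, 0.1139]
eef_rot: [0.926, -0.377, -0.0, 0.001]
contact_force: [-0.5, 0.2, -1.3]
width: 0.0428
```

```bash
python3 - <<'E'
from mw import *
im,c,st=snap("wrist","w14")
rects(im,c,amax=20000,roi=(280,120,385,400))
f=np.radians(45.3+180)
go(np.array([.4268,.361,.005])-.012*np.array([np.cos(f),np.sin(f),0]),np.radians(-44.7))
E
```

```text
[331.  252.7] 1544 ctr [428.2 362.5] size [49.8 13.4] long dir deg 45.4
shift units [-0.01 -0.01  4.37] turn 0.007 yaw -0.773 pos [0.4353 0.3694 0.1142] t 20.65 F [0.5 0.1 0.2] w 0.0426
```

View pics/w14.png

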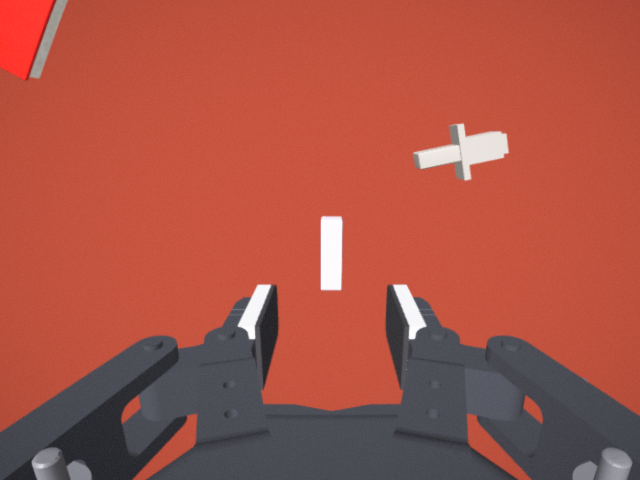

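Request:
drive_tool(series=[[[0, -0.08, 0.8, 0, 50], [0, 0, 0.8, 0, 50], [0, 0, 0.8, 0, 50], [0, 0, 0.8, 0, 50], [0, 0, 0.7, 0, 50], [0, 0, 0.47, 0, 50], [0, 0, 0, 0, 30], [0, 0, 0, 0, 15], [0, 0, 0, 0, 10], [0, 0, 0, 0, 5], [0, 0, 0, 0, 5], [0, 0, 0, 0, 5], [0, 0, 0, 0, 5]]])

```text
t: 21.95
ee_pos: [0.4371, 0.3713, 0.006]
eef_rot: [0.926, -0.379, 0.0, -0.0]
contact_force: [-1.7, -0.2, 3.3]
width: 0.0121
```

```bash
python3 - <<'E'
from mw import *
im,c,st=snap("wrist","w15")
go(tube(-.068,.1),YW)
E
```

```text
shift units [ 7.24  4.91 -3.77] turn -0.706 yaw -0.777 pos [0.4372 0.3713 0.006 ] t 22.0 F [-1.1 -0.   4.3] w 0.0121
```

View pics/w15.png

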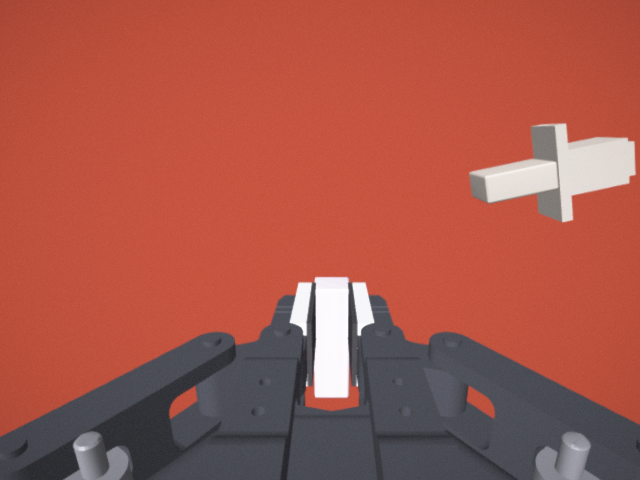

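Request:
drive_tool(series=[[[0, 0, -0.92, 0, 5], [0, 0, -0.95, 0, 5], [0, 0, -0.95, 0, 5], [0, 0, -0.95, 0, 5], [0.905, 0.614, 0, 0, 5], [0.905, 0.614, 0, 0, 5], [0.905, 0.614, 0, 0, 5], [0.905, 0.614, 0, 0, 5], [0.905, 0.614, 0, 0, 5], [0.905, 0.614, 0, 0, 5], [0.905, 0.614, 0, 0, 5], [0.905, 0.614, 0, 0, 5], [0, 0, 0, -0.141, 5], [0, 0, 0, -0.141, 5], [0, 0, 0, -0.141, 5], [0, 0, 0, -0.141, 5], [0, 0, 0, -0.141, 5], [0, 0, 0, 0, 5], [0, 0, 0, 0, 5]]])

```text
t: 23.9
ee_pos: [0.4799, 0.1563, 0.0997]
eef_rot: [0.999, -0.038, -0.0, -0.0]
contact_force: [0.0, 0.6, -0.3]
width: 0.0126
```

```bash
python3 - <<'E'
from mw import *
im,c,st=snap("wrist","w16")
go(tube(-.068,.042),YW)
E
```

```text
shift units [ 0.01 -0.02  2.31] turn -0.005 yaw -0.076 pos [0.4799 0.1564 0.0997] t 23.95 F [-0.8  0.6 -0.7] w 0.0122
```

View pics/w16.png

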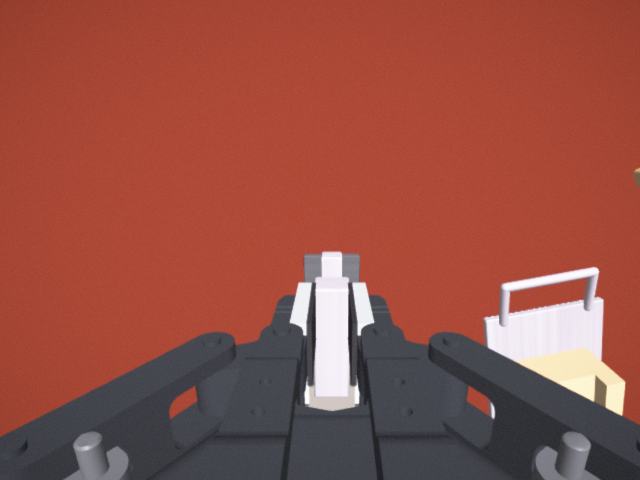

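Request:
drive_tool(series=[[[0, -0.02, 0, -0.005, 5], [0, 0, 0.8, 0, 5], [0, 0, 0.7, 0, 5], [0, 0, 0.5, 0, 5], [0, 0, 0.3, 0, 5], [0, 0, 0, 0, 5], [0, 0, 0, 0, 5], [0, 0.2, 0, 0, 5], [0, 0.2, 0, 0, 5], [0, 0.2, 0, 0, 5], [0, 0.2, 0, 0, 5], [0, 0.2, 0, 0, 5], [0, 0.2, 0, 0, 5], [0, 0.2, 0, 0, 5], [0, 0.2, 0, 0, 5], [0, 0.2, 0, 0, 5], [0, 0.2, 0, 0, 5], [0, 0.18, 0, 0, 5], [0, 0, 0, 0, 5]]])

```text
t: 25.85
ee_pos: [0.4763, 0.1018, 0.0423]
eef_rot: [0.999, -0.034, -0.0, 0.0]
contact_force: [0.4, 0.9, -1.0]
width: 0.012
```

Request:
drive_tool(series=[[[0, 0, 0, 0, 20], [0, 0, 0, 0, 35], [0, 0, 0, 0, 40], [0, 0, 0, 0, 40], [0, 0, -0.5, 0, 50], [0, 0, -1, 0, 50], [0, 0, -1, 0, 50], [0, 0, -1, 0, 50], [0, 0, 0, 0, 50], [0, 0, 0, 0, 50]]])

```text
t: 26.85
ee_pos: [0.4767, 0.1029, 0.1307]
eef_rot: [0.999, -0.033, 0.001, -0.001]
contact_force: [-0.3, 0.2, -0.4]
width: 0.0425
```

```bash
python3 - <<'E'
from h import *
im,c,st=snap("wrist","w17")
go(tube(-.050,.12),YW)
print(((onz(c,[(331,229)],.0485)-M)@U*1000).round(1))
E
```

```text
shift units [ 0.01 -1.45  0.4 ] turn 0.004 yaw -0.067 pos [0.4761 0.1028 0.1299] t 26.9 F [-0.1 -1.  -0.6] w 0.0427
[-25.4]
```

View pics/w17.png

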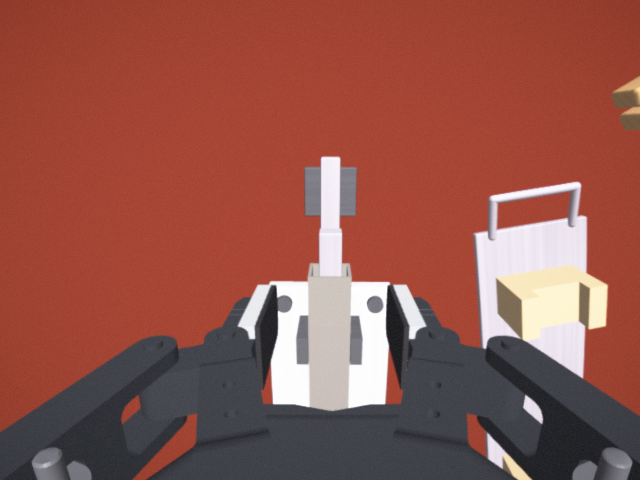

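Request:
drive_tool(series=[[[0, -0.5, 0, 0, 20], [0, -0.5, 0, 0, 0], [0, -0.5, 0, 0, 0], [0, 0, 0, 0, 0], [0, 0, 0, 0, 0], [0, 0, 0.9, 0, 0], [0, 0, 0.9, 0, 0], [0, 0, 0.9, 0, 0], [0, 0, 0.5, 0, 0], [0, 0, 0.4, 0, 0], [0, 0, 0, 0, 0]]])

```text
t: 28.0
ee_pos: [0.4784, 0.1396, 0.0389]
eef_rot: [0.999, -0.034, -0.001, 0.0]
contact_force: [0.2, 0.2, 0.3]
width: -0.0
```

```bash
python3 - <<'E'
from h import *
im,c,st=snap("wrist","w18")
go(tube(-.0125,.04),YW)
E
```

```text
shift units [-0.    1.54 -0.01] turn 0.003 yaw -0.067 pos [0.4788 0.1398 0.0397] t 28.05 F [-0.6 -0.2 -0.3] w 0.0003
```

View pics/w18.png

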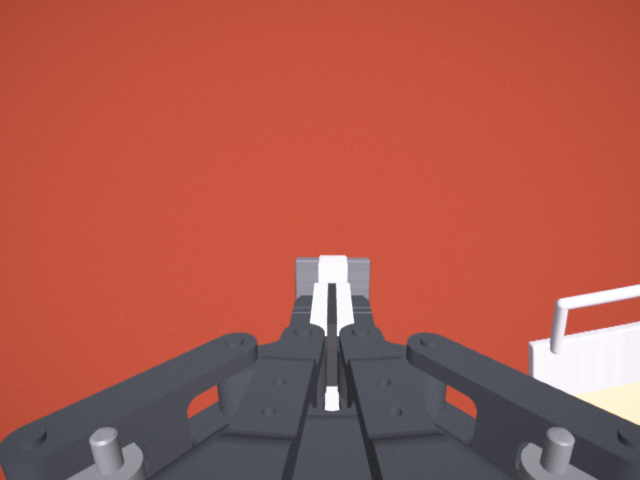

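Request:
drive_tool(series=[[[0, 0.2, 0, 0, 0], [0, 0.2, 0, 0, 0], [0, 0.2, 0, 0, 0], [0, 0.2, 0, 0, 0], [0, 0.2, 0, 0, 0], [0, 0.2, 0, 0, 0], [0, 0.1, 0, 0, 0], [0, 0.1, 0, 0, 0], [0, 0.1, 0, 0, 0], [0, 0.02, 0, 0, 0], [0, 0, 0, 0, 0], [0, 0, 0, 0, 0]]])

```text
t: 29.25
ee_pos: [0.4762, 0.1021, 0.0397]
eef_rot: [0.999, -0.033, -0.0, 0.0]
contact_force: [-0.1, 1.8, 0.5]
width: -0.0003
```

```bash
python3 - <<'E'
from h import *
go(tube(-.0125,.04),YW)
E
```

```text
shift units [-0.    0.02 -0.01] turn 0.004 yaw -0.067 pos [0.4762 0.1021 0.0397] t 29.25 F [-0.1  1.8  0.5] w -0.0003
```

Request:
drive_tool(series=[[[0, -0.1, 0, 0, 0], [0, -0.4, 0, 0, 0], [0, -0.5, -0.5, 0, 0], [0, -0.5, -1, 0, 30], [0, 0, -1, 0, 50], [0, 0, -1, 0, 50], [0, 0, -0.6, 0, 50], [0, 0, 0, 0, 50], [0, 0, 0, 0, 50]]])

```text
t: 30.15
ee_pos: [0.4786, 0.1402, 0.142]
eef_rot: [0.999, -0.033, -0.0, -0.0]
contact_force: [-0.4, 0.0, -0.0]
width: 0.0427
```

```bash
python3 - <<'E'
from h import *
im,c,st=snap("wrist","w19")
cv2.imwrite('pics/w19z.png',cv2.resize(im[200:400,270:400],None,fx=4,fy=3,interpolation=cv2.INTER_CUBIC))
go(tube(-.05,.12),YW)
E
```

```text
shift units [0.03 0.04 0.86] turn 0.004 yaw -0.066 pos [0.4782 0.1399 0.1415] t 30.2 F [-0.6 -0.4 -0.2] w 0.043
```

View pics/w19z.png

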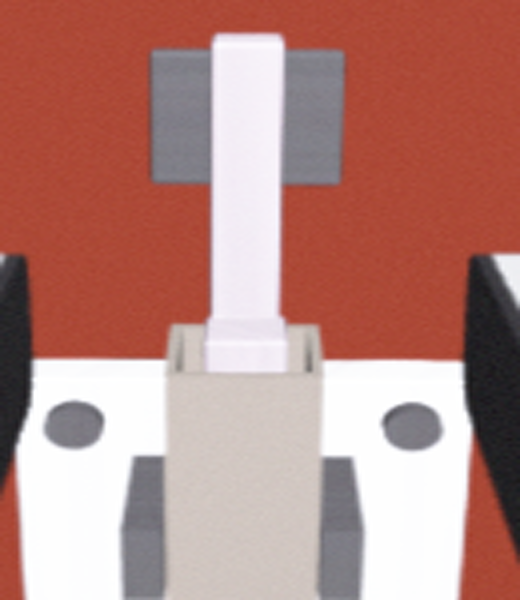

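```bash
python3 - <<'E'
from h import *
st=r.get_state();c=cam(r.snapshot("wrist"),st)
A=np.array([U,[.9975,-.0707,0]]).T
for z,uv in [(.0485,(331.2,312.3)),(.0345,(331.2,306.6)),(.058,(331,324.6)),(.032,(331,308.3)),(.0345,(332,211.5))]:
    print(z,((onz(c,[uv],z)-M)@A*1000).round(1))
E
```

```text
0.0485 [[-3.1 -1.1]]
0.0345 [[-0.7 -1.1]]
0.058 [[ 1.  -1.1]]
0.032 [[ 1.7 -1.2]]
0.0345 [[-68.   -0.9]]
```

```bash
python3 - <<'E'
from h import *
st=r.get_state();s=r.snapshot("wrist")
a=cv2.imread("pics/w14.png")
cv2.imwrite('pics/w14z.png',cv2.resize(a[110:190,400:520],None,fx=6,fy=6,interpolation=cv2.INTER_CUBIC))
E
```

```text
(no output)
```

View pics/w14z.png

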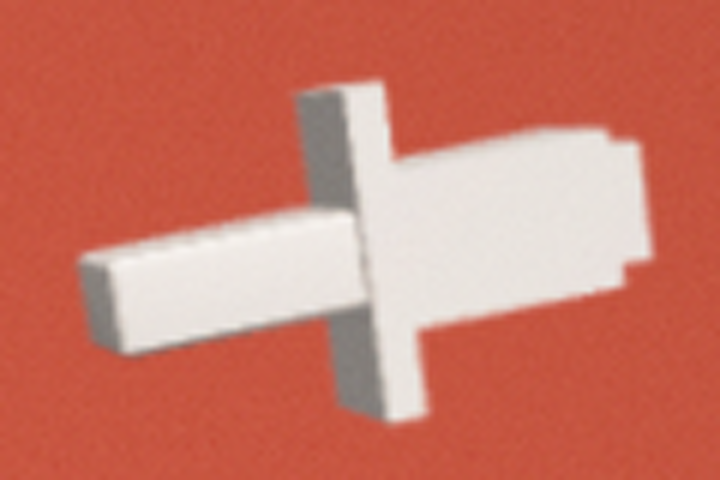

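```bash
python3 - <<'E'
from h import *
st=dict(r.get_state());s=r.snapshot("wrist")
go([0,0,0])
Rz=R.from_quat([1,0,0,0])*R.from_euler('z',0.773)  # tool x yaw -0.773
print(Rz.as_matrix()[:,0])
st["eef_rot"]=Rz.as_quat();st["ee_pos"]=np.array([.4353,.3694,.1142]);c=cam(s,st)
P=onz(c,[(419.4,161.3),(460.8,152.3),(507.7,143.4)],.017)*1000
print(P.round(1),np.linalg.norm(np.diff(P,axis=0),axis=1).round(1))
d=P[2]-P[0];print(np.degrees(np.arctan2(d[1],d[0])))
stem=(P[0]+P[1])/2;print("stem mid",stem.round(1), P[2]-43*d/np.linalg.norm(d))
a=np.arctan2(d[1],d[0]);go([*(stem[:2]/1000),.12],a+np.pi/2)
E
```

```text
shift units [-18.7    6.84   5.69] turn 0 yaw -0.067 pos [0.4782 0.1395 0.1413] t 30.35 F [-0.3  0.1  0.7] w 0.043
[ 0.71581904 -0.69828583  0.        ]
[[508.3 368.2  17. ]
 [530.3 354.7  17. ]
 [554.9 338.8  17. ]] [25.8 29.3]
-32.32263876179679
stem mid [519.3 361.5  17. ] [518.53910529 361.74849668  17.        ]
shift units [ 1.05 -8.97  0.84] turn -1.074 yaw -0.067 pos [0.4782 0.1395 0.1413] t 30.35 F [-0.3  0.1  0.7] w 0.043
```

Request:
drive_tool(series=[[[0.105, -0.9, 0.08, 0, 50], [0.105, -0.9, 0.08, 0, 50], [0.105, -0.9, 0.08, 0, 50], [0.105, -0.9, 0.08, 0, 50], [0.105, -0.9, 0.08, 0, 50], [0.105, -0.9, 0.08, 0, 50], [0.105, -0.9, 0.08, 0, 50], [0.105, -0.9, 0.08, 0, 50], [0.105, -0.9, 0.08, 0, 50], [0.105, -0.87, 0.08, 0, 50], [0, 0, 0, -0.134, 50], [0, 0, 0, -0.134, 50], [0, 0, 0, -0.134, 50], [0, 0, 0, -0.134, 50], [0, 0, 0, -0.134, 50], [0, 0, 0, -0.134, 50], [0, 0, 0, -0.134, 50], [0, 0, 0, -0.134, 50], [0, 0, 0, 0, 50], [0, 0, 0, 0, 50]]])

```text
t: 32.35
ee_pos: [0.5199, 0.3612, 0.1215]
eef_rot: [0.877, 0.48, -0.001, -0.0]
contact_force: [0.1, -1.2, 0.4]
width: 0.0429
```

```bash
python3 - <<'E'
from h import *
im,c,st=snap("wrist","w20")
cv2.imwrite('pics/w20z.png',cv2.resize(im[180:340,260:400],None,fx=5,fy=3.6,interpolation=cv2.INTER_CUBIC))
go([.519,.3616,.006],np.radians(57.7))
E
```

```text
shift units [-0.01 -0.03  4.63] turn -0.006 yaw 1.001 pos [0.5199 0.3613 0.1217] t 32.4 F [ 0.3  0.3 -0.1] w 0.0428
```

View pics/w20z.png

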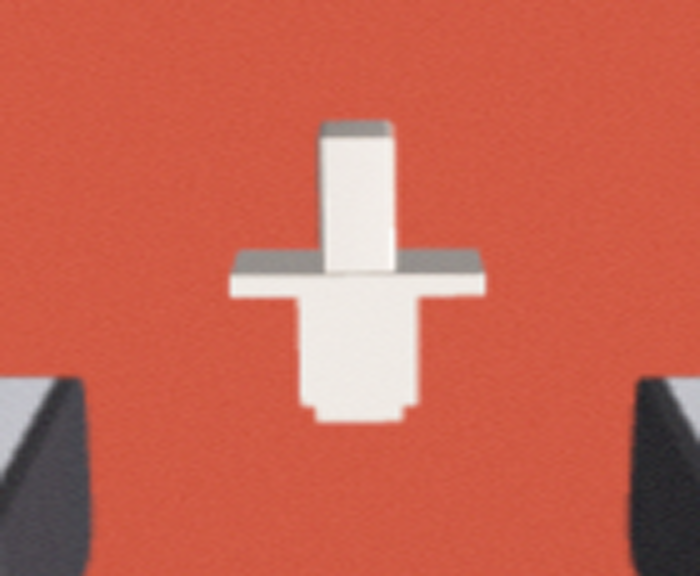

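```bash
python3 - <<'E'
from h import *
st=r.get_state();c=cam(r.snapshot("wrist"),st)
P=onz(c,[(331.6,218.1),(331.6,255.6),(331.8,297)],.017);print((P*1000).round(1),np.linalg.norm(np.diff(P,axis=0),axis=1))
d=P[2]-P[0];d/=np.linalg.norm(d);print(np.degrees(np.arctan2(d[1],d[0])))
mid=(P[0]+P[1])/2; go([*(mid-.002*d)[:2],.006])
E
```

```text
[[508.3 368.4  17. ]
 [529.7 354.7  17. ]
 [554.8 338.8  17. ]] [0.02542326 0.02971513]
-32.45569804669177
shift units [-0.01 -0.11  4.63] turn 0 yaw 1.002 pos [0.5199 0.3614 0.1219] t 32.45 F [-0.2 -0.9 -0.2] w 0.0425
```

Request:
drive_tool(series=[[[0, -0.1, 0.8, 0, 50], [0, 0, 0.9, 0, 50], [0, 0, 0.9, 0, 50], [0, 0, 0.8, 0, 50], [0, 0, 0.7, 0, 50], [0, 0, 0.4, 0, 50], [0, 0, 0.2, 0, 50], [0, 0, 0, 0, 30], [0, 0, 0, 0, 15], [0, 0, 0, 0, 8], [0, 0, 0, 0, 2], [0, 0, 0, 0, 2], [0, 0, 0, 0, 2], [0, 0, 0, 0, 2]]], squeeze=70)

```text
t: 33.85
ee_pos: [0.5185, 0.3634, 0.0058]
eef_rot: [0.876, 0.482, 0.001, -0.0]
contact_force: [-0.9, -0.1, 5.8]
width: 0.0079
```

```bash
python3 - <<'E'
from mw import *
im,c,st=snap("wrist","w21")
go(tube(-.07,.12),YW)
E
```

```text
shift units [-7.72  3.1  -4.58] turn 1.076 yaw 1.005 pos [0.5185 0.3634 0.0058] t 33.9 F [-0.5 -0.2  6.1] w 0.0078
```

View pics/w21.png

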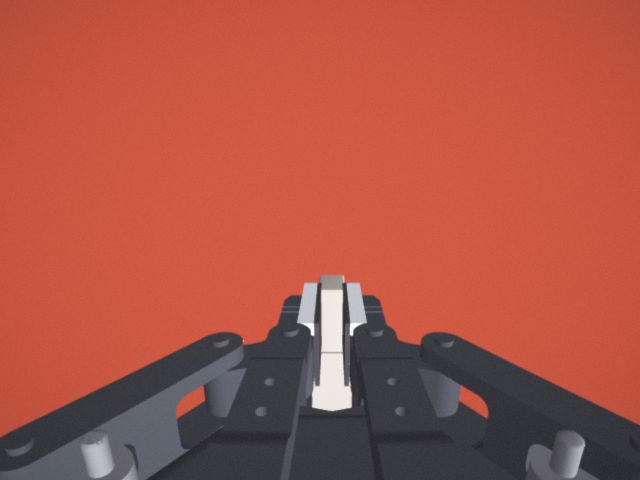

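Request:
drive_tool(series=[[[0, 0, -0.5, 0, 2], [0, 0, -1, 0, 2], [0, 0, -1, 0, 2], [0, 0, -1, 0, 2], [-0.965, 0.388, -1, 0, 2], [-0.965, 0.388, 0, 0, 2], [-0.965, 0.388, 0, 0, 2], [-0.965, 0.388, 0, 0, 2], [-0.965, 0.388, 0, 0, 2], [-0.965, 0.388, 0, 0, 2], [-0.965, 0.388, 0, 0, 2], [-0.965, 0.388, 0, 0, 2], [0, 0, 0, 0.1345, 2], [0, 0, 0, 0.1345, 2], [0, 0, 0, 0.1345, 2], [0, 0, 0, 0.1345, 2], [0, 0, 0, 0.1345, 2], [0, 0, 0, 0.1345, 2], [0, 0, 0, 0.1345, 2], [0, 0, 0, 0.1345, 2]]])

```text
t: 35.9
ee_pos: [0.4798, 0.1584, 0.1179]
eef_rot: [0.999, -0.038, 0.0, -0.0]
contact_force: [-1.0, 0.2, -0.9]
width: 0.0076
```

Request:
drive_tool(series=[[[0, 0, 0, 0, 2], [0, 0, 0, 0, 2]]])

```text
t: 36.1
ee_pos: [0.4799, 0.1586, 0.1177]
eef_rot: [0.999, -0.033, 0.0, -0.0]
contact_force: [0.2, 1.3, -0.6]
width: 0.0078
```

```bash
python3 - <<'E'
from mw import *
im,c,st=snap("wrist","w22");snap("side","s22")
go(tube(-.07,.0425),YW)
A=np.array([U,[.9975,-.0707,0]]).T
for z,uv in [(.0345,(331.2,258))]:
    print(z,((onz(c,[uv],z)-M)@A*1000).round(1))
E
```

```text
shift units [ 0.01 -0.01  3.  ] turn 0.003 yaw -0.068 pos [0.4799 0.1585 0.1175] t 36.2 F [-0.9 -0.2 -0.3] w 0.0076
0.0345 [[-62.7  -0.8]]
```

View pics/w22.png

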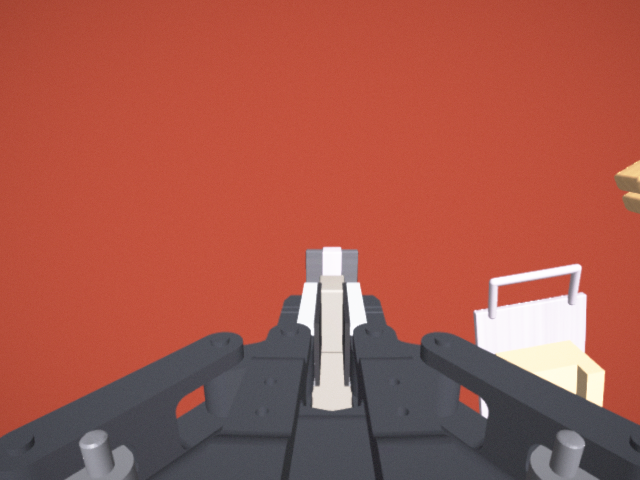

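View pics/s22.png

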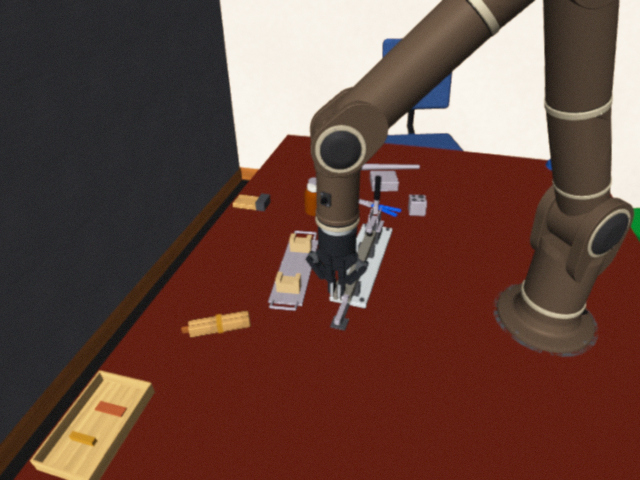

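Request:
drive_tool(series=[[[0, 0, 0.9, 0, 2], [0, 0, 0.9, 0, 2], [0, 0, 0.7, 0, 2], [0, 0, 0.3, 0, 2], [0, 0, 0.2, 0, 2], [0, 0, 0, 0, 2], [0, 0.2, 0, 0, 2], [0, 0.2, 0, 0, 2], [0, 0.2, 0, 0, 2], [0, 0.2, 0, 0, 2], [0, 0.1, 0, 0, 2], [0, 0.1, 0, 0, 2], [0, 0.1, 0, 0, 2]]])

```text
t: 37.5
ee_pos: [0.4781, 0.1311, 0.0423]
eef_rot: [0.999, -0.035, 0.0, -0.0]
contact_force: [0.4, 1.5, -0.7]
width: 0.0076
```

```bash
python3 - <<'E'
from mw import *
im,c,st=snap("wrist","w23")
go(tube(-.02,.0425),YW)
E
```

```text
shift units [ 0.01  0.87 -0.01] turn -0.0 yaw -0.071 pos [0.4779 0.1306 0.0423] t 37.55 F [ 0.5  0.7 -1. ] w 0.0076
```

View pics/w23.png

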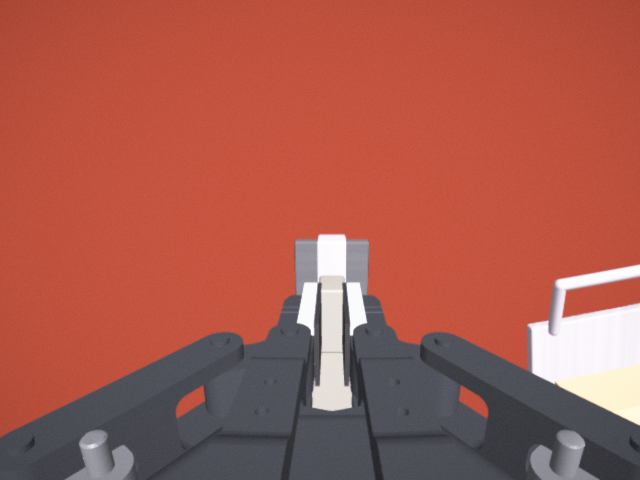

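Request:
drive_tool(series=[[[0, 0.1, 0, 0, 2], [0, 0.1, 0, 0, 2], [0, 0.1, 0, 0, 2], [0, 0.1, 0, 0, 2], [0, 0.1, 0, 0, 2], [0, 0.1, 0, 0, 2], [0, 0.1, 0, 0, 2], [0, 0, 0, 0, 2]]])

```text
t: 38.35
ee_pos: [0.4767, 0.1129, 0.0423]
eef_rot: [0.999, -0.036, -0.0, 0.0]
contact_force: [-0.7, 0.5, -1.1]
width: 0.0077
```

Request:
drive_tool(series=[[[0, 0.05, 0, 0, 2], [0, 0.05, 0, 0, 2], [0, 0.04, 0, 0, 2], [0, 0.04, 0, 0, 2], [0, 0, 0, 0, 2]]])

```text
t: 38.85
ee_pos: [0.4764, 0.1089, 0.0423]
eef_rot: [0.999, -0.036, 0.0, 0.0]
contact_force: [0.4, 0.5, -1.0]
width: 0.0075
```

Request:
drive_tool(series=[[[0, 0.04, 0, 0, 2], [0, 0.03, 0, 0, 2], [0, 0, 0, 0, 2]]])

```text
t: 39.15
ee_pos: [0.4763, 0.1071, 0.0423]
eef_rot: [0.999, -0.036, 0.0, 0.0]
contact_force: [1.5, -0.0, -1.5]
width: 0.0078
```

Request:
drive_tool(series=[[[0, 0.03, 0, 0, 2], [0, 0.03, 0, 0, 2], [0, 0, 0, 0, 2]]])

```text
t: 39.45
ee_pos: [0.4763, 0.1061, 0.0423]
eef_rot: [0.999, -0.035, 0.0, -0.0]
contact_force: [-0.0, 2.5, -1.3]
width: 0.0078
```

Request:
drive_tool(series=[[[0, 0.04, 0, 0, 2], [0, 0.04, 0, 0, 2], [0, 0, 0, 0, 2], [0, 0, 0, 0, 2]]])

```text
t: 39.85
ee_pos: [0.4763, 0.106, 0.0424]
eef_rot: [0.999, -0.035, 0.0, -0.001]
contact_force: [0.4, 9.3, -2.3]
width: 0.0077
```

```bash
python3 - <<'E'
from mw import *
im,c,st=snap("wrist","w24")
go(tube(-.02,.0425),YW)
E
```

```text
shift units [ 0.01 -0.12 -0.  ] turn 0.001 yaw -0.069 pos [0.4763 0.106  0.0424] t 39.9 F [ 0.4  8.8 -1.1] w 0.0078
```

View pics/w24.png

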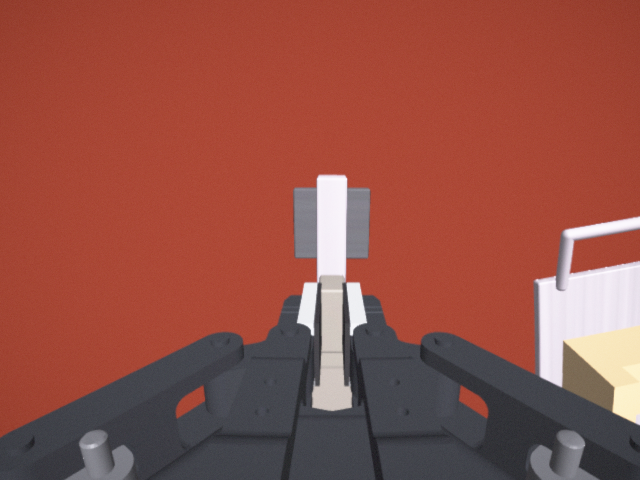

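Request:
drive_tool(series=[[[0, -0.06, 0, 0, 2], [0, 0, 0.03, 0, 12], [0, 0, 0, 0, 25], [0, 0, 0, 0, 40], [0, 0, 0, 0, 40], [0, 0, -0.5, 0, 50], [0, 0, -1, 0, 50], [0, 0, -1, 0, 50], [0, 0, -1, 0, 50], [0, -0.7, 0, 0, 50], [0, -0.7, 0, 0, 50], [0, 0, 0, 0, 50], [0, 0, 0, 0, 50]]])

```text
t: 41.2
ee_pos: [0.4786, 0.1399, 0.1295]
eef_rot: [0.999, -0.035, 0.0, 0.0]
contact_force: [0.3, -0.2, 0.7]
width: 0.0432
```

```bash
python3 - <<'E'
from h import *
im,c,st=snap("wrist","w25")
cv2.imwrite('pics/w25z.png',cv2.resize(im[200:400,270:400],None,fx=4,fy=3,interpolation=cv2.INTER_CUBIC))
go(tube(-.05,.12),YW)
E
```

```text
shift units [0.01 0.02 0.37] turn -0.001 yaw -0.071 pos [0.4785 0.1394 0.1293] t 41.25 F [-0.  -0.1 -0.5] w 0.0426
```

View pics/w25z.png

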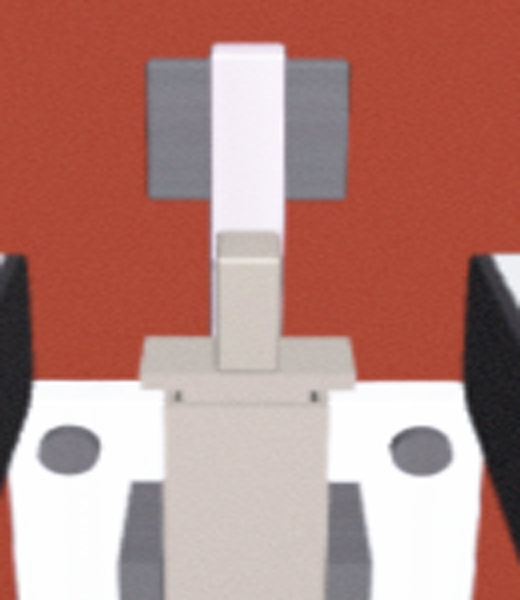

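```bash
python3 - <<'E'
from h import *
st=r.get_state();c=cam(r.snapshot("wrist"),st)
A=np.array([U,[.9975,-.0707,0]]).T
for z,uv in [(.0515,(331.2,329.3)),(.0515,(332,286.3)),(.0515,(332,322.5)),(.058,(331,334.7))]:
    print(z,((onz(c,[uv],z)-M)@A*1000).round(1))
E
```

```text
0.0515 [[ 1.8 -0.8]]
0.0515 [[-27.1  -0.3]]
0.0515 [[-2.9 -0.3]]
0.058 [[ 2.  -0.9]]
```

Stopper is home (flange face at s=+1.8, rim at +2.0 mm). Next, the clamp handle.

Request:
drive_tool(series=[[[0, 0.3, -1, 0, 50], [0, 0.95, -1, 0, 50], [0, 0.95, -1, 0, 50], [0, 0.95, -1, 0, 50], [0, 0.95, -1, 0, 50], [0, 0.95, -1, 0, 50], [0, 0.95, -0.5, 0, 50], [0, 0.95, 0, 0, 50], [0, 0.95, 0, 0, 50], [0, 0.95, 0, 0, 50], [0, 0.95, 0, 0, 50], [0, 0.95, 0, 0, 50], [0, 0.95, 0, 0, 50], [0, 0, 0, 0, 50], [0, 0, 0, 0, 50]]])

```text
t: 42.8
ee_pos: [0.4573, -0.1523, 0.2914]
eef_rot: [0.999, -0.037, -0.0, -0.0]
contact_force: [-0.4, 0.2, -0.0]
width: 0.0429
```

```bash
python3 - <<'E'
from h import *
im,c,st=snap("wrist","w26");snap("top","t26");snap("side","s26")
go(tube(.3228,.25),YW)
print(proj(c,[tube(.3228,.204),tube(.3228,.132),tube(.3228,.092)]).round(0))
E
```

```text
shift units [0.01 3.3  1.65] turn 0.001 yaw -0.07 pos [ 0.4579 -0.1508  0.2914] t 42.95 F [-0.7 -0.8  0.6] w 0.0426
[[334. 361.]
 [333. 313.]
 [333. 295.]]
```

View pics/w26.png

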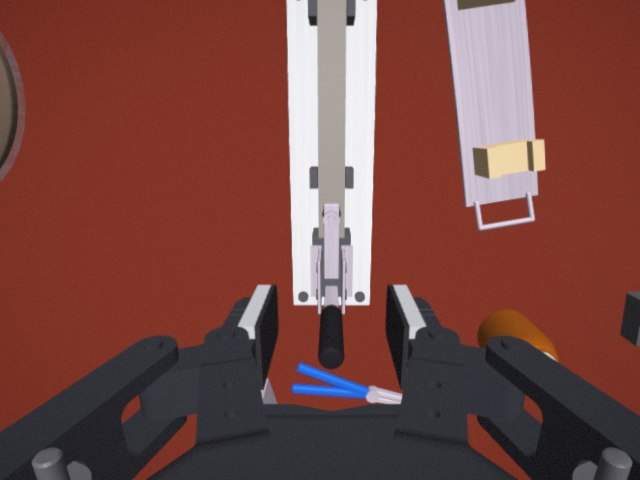

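View pics/s26.png

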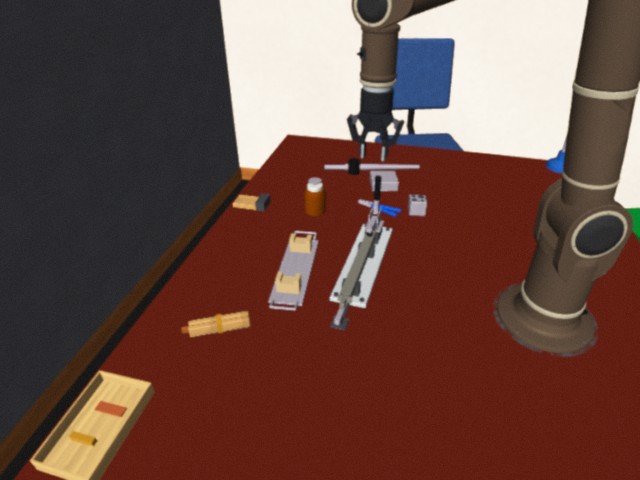

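```bash
python3 - <<'E'
from h import *
st=r.get_state();cw=cam(r.snapshot("wrist"),st);cs=cam(r.snapshot("side"))
p,g=tri(cw,[(331,356)],cs,[(377.5,178.5)]);print(p,g)
A=np.array([U,[.9975,-.0707,0]]).T
print((p-M)@A)
print(((onz(cw,[(331,356)],.204)-M)@A*1000).round(1))
for q in [(317,110),(344.5,110)]: print(((onz(cw,[q],.058)-M)@A*1000).round(1))
E
```

```text
[ 0.4518434  -0.23086894  0.19885746] 0.0005013963851295209
[ 0.32072765 -0.00078323]
[[317.6  -1. ]]
[[152.  -14.5]]
[[152.   10.9]]
```

```bash
python3 - <<'E'
from h import *
go(tube(.321,.16,-.001),YW)
E
```

```text
shift units [-0.03  3.23  5.26] turn 0.001 yaw -0.07 pos [ 0.458  -0.1507  0.2915] t 43.05 F [0.3 0.7 0.1] w 0.0425
```

Request:
drive_tool(series=[[[-0.03, 0.83, 0, 0, 50], [0, 0.8, 0, 0, 50], [0, 0.8, 0, 0, 50], [0, 0.8, 0, 0, 50], [0, 0, 0.8, 0, 50], [0, 0, 0.8, 0, 50], [0, 0, 0.8, 0, 50], [0, 0, 0.8, 0, 50], [0, 0, 0.8, 0, 50], [0, 0, 0.8, 0, 50], [0, 0, 0.46, 0, 50], [0, 0, 0, 0, 50]]])

```text
t: 44.25
ee_pos: [0.4508, -0.2313, 0.1588]
eef_rot: [0.999, -0.035, -0.001, -0.0]
contact_force: [-0.8, 0.2, 0.8]
width: 0.0428
```

```bash
python3 - <<'E'
from h import *
im,c,st=snap("wrist","w27")
go(tube(.321,.16,-.001),YW)
E
```

```text
shift units [ 0.01 -0.03 -0.01] turn 0.0 yaw -0.071 pos [ 0.4513 -0.2317  0.1598] t 44.3 F [0.4 0.  0.3] w 0.0425
```

View pics/w27.png

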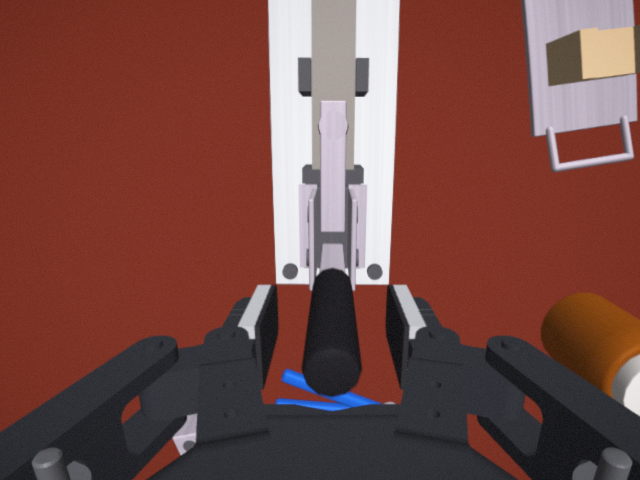

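Request:
drive_tool(series=[[[0, 0, 0, 0, 35], [0, 0, 0, 0, 15], [0, 0, 0, 0, 8], [0, 0, 0, 0, 8], [0, 0, 0, 0, 8], [0, 0.347, 0.017, 0, 8], [0, 0.344, 0.052, 0, 8], [0, 0.337, 0.086, 0, 8], [0, 0.327, 0.119, 0, 8], [0, 0, 0, 0, 8]]], squeeze=35)

```text
t: 45.3
ee_pos: [0.4483, -0.2657, 0.1535]
eef_rot: [0.999, -0.036, -0.0, -0.001]
contact_force: [-3.6, 2.7, 2.0]
width: 0.017
```

```bash
python3 - <<'E'
from h import *
im,c,st=snap("wrist","w28");snap("side","s28")
go(tube(.321,.16,-.001),YW)
E
```

```text
shift units [ 0.03 -1.39 -0.26] turn -0.001 yaw -0.071 pos [ 0.4483 -0.2657  0.1535] t 45.4 F [-5.3  0.9  3.3] w 0.0173
```

View pics/w28.png

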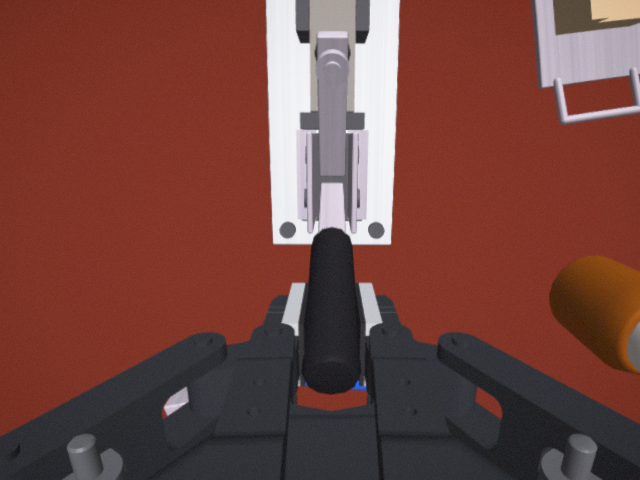

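The handle is turning and the arm is rising at (333,60). Continuing along the arc.

Request:
drive_tool(series=[[[0, 0.313, 0.151, 0, 8], [0, 0.297, 0.182, 0, 8], [0, 0.277, 0.211, 0, 8], [0, 0.255, 0.237, 0, 8], [0, 0.229, 0.261, 0, 8], [0, 0, 0, 0, 8]]])

```text
t: 46.0
ee_pos: [0.4457, -0.3009, 0.127]
eef_rot: [0.999, -0.036, -0.001, 0.0]
contact_force: [-5.3, -1.5, -1.1]
width: 0.0171
```

Request:
drive_tool(series=[[[0, 0.203, 0.283, 0, 8], [0, 0.173, 0.302, 0, 8], [0, 0.142, 0.317, 0, 8], [0, 0.08, 0.25, 0, 8], [0, 0, 0, 0, 8]]])

```text
t: 46.5
ee_pos: [0.4446, -0.3159, 0.0982]
eef_rot: [0.999, -0.036, -0.001, 0.001]
contact_force: [-5.8, -2.6, -0.9]
width: 0.0172
```

```bash
python3 - <<'E'
from h import *
im,c,st=snap("wrist","w29");snap("side","s29")
go(tube(.405,.098,-.001),YW)
E
```

```text
shift units [ 0.04 -0.04  0.01] turn -0.001 yaw -0.072 pos [ 0.4446 -0.3158  0.0983] t 46.6 F [-4.9 -2.4 -0.5] w 0.017
```

View pics/w29.png

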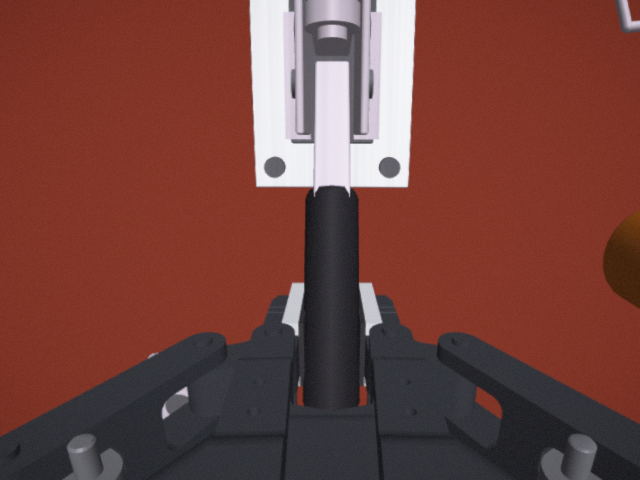

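View pics/s29.png

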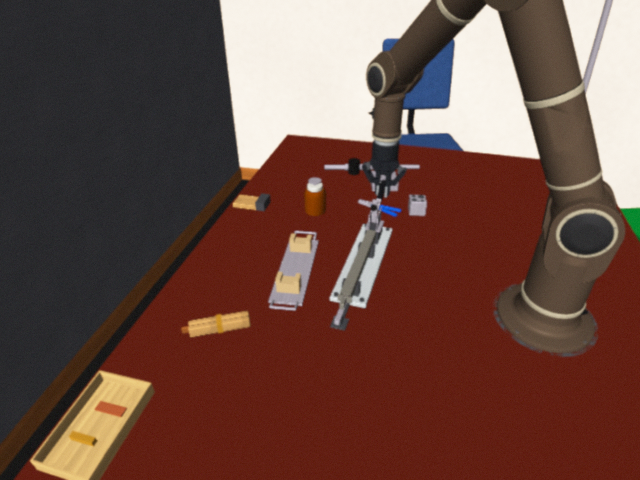

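Request:
drive_tool(series=[[[0, 0.03, 0.12, 0, 8], [0, 0.02, 0.1, 0, 8], [0, 0, 0, 0, 8]]])

```text
t: 46.9
ee_pos: [0.4445, -0.3173, 0.0932]
eef_rot: [0.999, -0.036, -0.0, 0.001]
contact_force: [-5.9, -2.2, 1.3]
width: 0.0173
```

Request:
drive_tool(series=[[[0, 0, 0, 0, 25], [0, 0, 0, 0, 40], [0, 0, 0, 0, 45], [0, 0, -0.5, 0, 50], [0, 0, -1, 0, 50], [0, 0, -1, 0, 50], [0, 0, -1, 0, 50], [0, 0, -1, 0, 50], [0, -0.8, -1, 0, 50], [0, -0.8, -1, 0, 50], [0, 0, 0, 0, 50], [0, 0, 0, 0, 50]]])

```text
t: 48.1
ee_pos: [0.4487, -0.2762, 0.2563]
eef_rot: [0.999, -0.035, 0.001, 0.0]
contact_force: [-0.5, -0.3, 0.4]
width: 0.0423
```

```bash
python3 - <<'E'
from h import *
im,c,st=snap("wrist","w30");snap("side","s30");ims,cs,_=snap("side")
cv2.imwrite('pics/s30z.png',cv2.resize(ims[160:330,310:450],None,fx=4,fy=3.5,interpolation=cv2.INTER_CUBIC))
go(tube(.115,.23,-.001),YW)
E
```

```text
shift units [  0.02 -10.07   0.99] turn -0.001 yaw -0.072 pos [ 0.4477 -0.2767  0.2547] t 48.25 F [-0.2  0.5 -0.9] w 0.0428
```

View pics/w30.png

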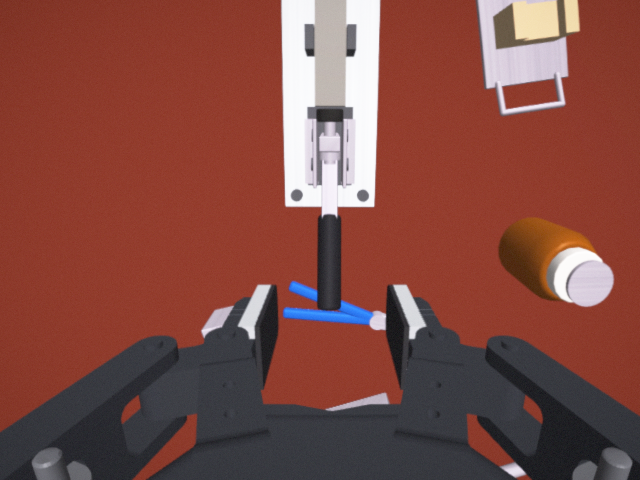

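View pics/s30z.png

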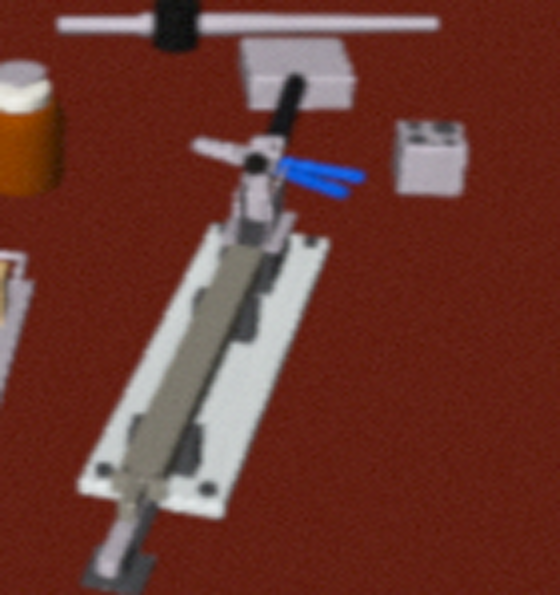

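Clamp is fully open: the grasp point gives about 1.3 rad and the arm stands up behind the tube. Measuring the carrier now.

```bash
python3 - <<'E'
from h import *
c=cam(r.snapshot("top"));print(onz(c,[(280,217),(343,211)],.048).round(3))
go([.54,.06,.35],0)
E
```

```text
[[ 0.622  0.046  0.048]
 [ 0.643 -0.123  0.048]]
shift units [  2.71 -13.7   -3.82] turn -0.072 yaw -0.072 pos [ 0.4476 -0.2768  0.2546] t 48.3 F [-0.1 -0.5  0.2] w 0.0424
```

Request:
drive_tool(series=[[[0.4, -0.9, -0.4, 0, 50], [0.4, -0.9, -0.4, 0, 50], [0.4, -0.9, -0.4, 0, 50], [0.4, -0.9, -0.4, 0, 50], [0.4, -0.9, -0.4, 0, 50], [0.4, -0.9, -0.4, 0, 50], [0.4, -0.9, -0.4, 0, 50], [0.4, -0.9, -0.4, 0, 50], [0.4, -0.9, -0.4, 0, 50], [0.4, -0.9, -0.2, 0, 50], [0.4, -0.9, 0, 0, 50], [0.4, -0.9, 0, 0, 50], [0.3, -0.9, 0, 0, 50], [0, 0, 0, 0, 50], [0, 0, 0, 0, 50]]])

```text
t: 49.8
ee_pos: [0.5961, 0.006, 0.3492]
eef_rot: [0.999, -0.035, -0.001, 0.001]
contact_force: [-0.7, -0.5, -0.5]
width: 0.0427
```

```bash
python3 - <<'E'
from h import *
im,c,st=snap("wrist","w31")
go(tube(.112,.12),YW)
E
```

```text
shift units [-5.04  1.47  9.19] turn -0.002 yaw -0.072 pos [0.596  0.0052 0.3496] t 49.85 F [-0.1 -1.   0.3] w 0.0427
```

View pics/w31.png

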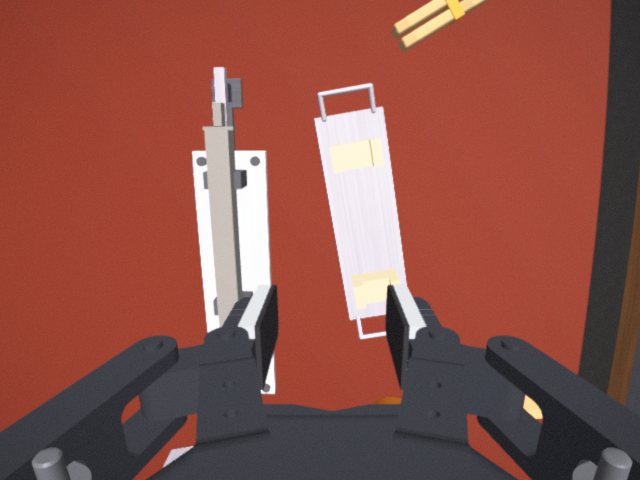

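```bash
python3 - <<'E'
import cv2
a=cv2.imread('pics/w31.png')
cv2.imwrite('pics/w31z.png',cv2.resize(a[80:345,300:420],None,fx=5,fy=2.2,interpolation=cv2.INTER_CUBIC))
cv2.imwrite('pics/w31y.png',cv2.resize(a[130:180,320:395],None,fx=10,fy=10,interpolation=cv2.INTER_CUBIC))
cv2.imwrite('pics/w31x.png',cv2.resize(a[260:330,340:420],None,fx=8,fy=8,interpolation=cv2.INTER_CUBIC))
E
```

```text
(no output)
```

View pics/w31z.png

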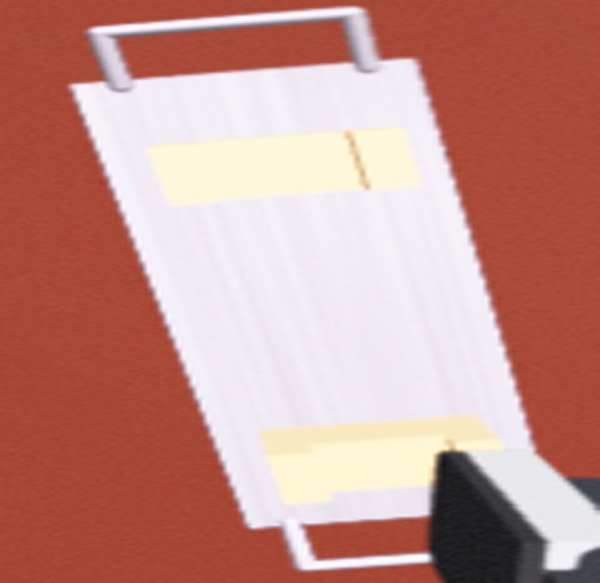

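View pics/w31y.png

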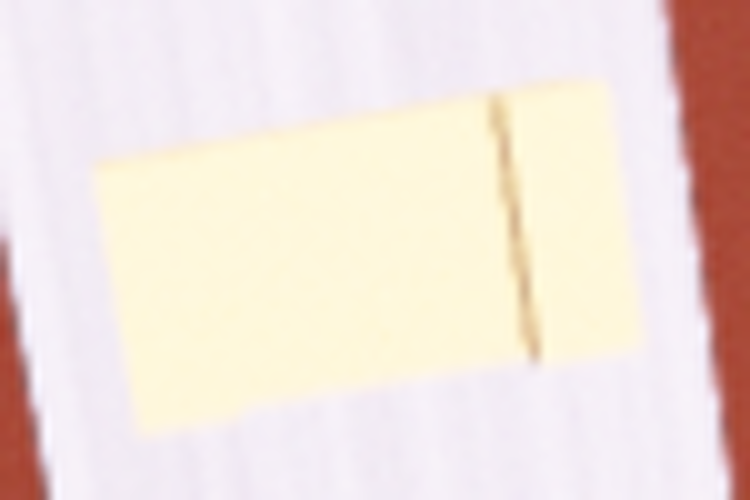

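View pics/w31x.png

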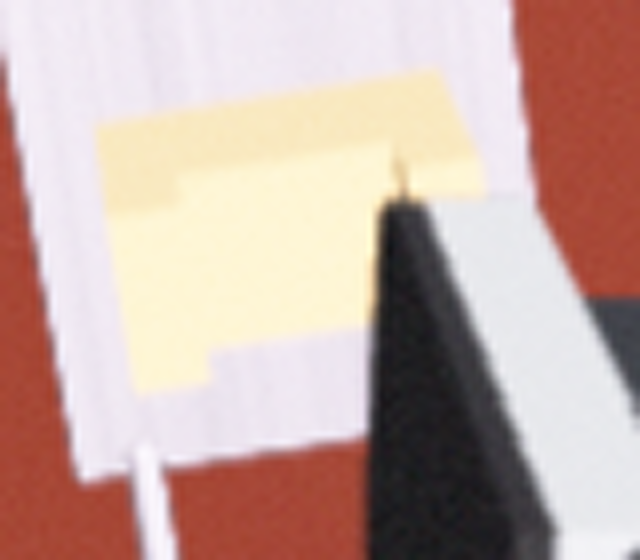

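```bash
python3 - <<'E'
from h import *
st=r.get_state();c=cam(r.snapshot("wrist"),st)
A=onz(c,[(329.5,146.3),(380.5,138.3),(384.2,165),(334.3,173.7)],.048)[:,:2]*1000
B=onz(c,[(353.4,286.9),(357.1,309),(400.4,280)],.048)[:,:2]*1000
T=onz(c,[(314,119.1),(383.6,108.2),(349.6,319.5)],.006)[:,:2]*1000
print(A.round(1),A.mean(0).round(1),"w",np.linalg.norm(A[1]-A[0]),np.linalg.norm(A[3]-A[0]))
print(B.round(1),"w",np.linalg.norm(B[2]-B[0]),np.linalg.norm(B[1]-B[0]))
print(T.round(1),"w",np.linalg.norm(T[1]-T[0]),np.linalg.norm(T[2]-T[0]))
print("tray ctr",((T[1]+T[2])/2).round(1))
Bc=B[1]/2+B[2]/2
print("rest B ctr",Bc.round(1),"mid",((A.mean(0)+Bc)/2).round(1),"dist",np.linalg.norm(A.mean(0)-Bc))
for d in (Bc-A.mean(0),T[2]-T[0],T[0]-T[1],A[0]-A[1]): print(np.degrees(np.arctan2(d[1],d[0])).round(2))
# check fixture tube from the same view
Am=np.array([U,[.9975,-.0707,0]]).T
E
```

```text
[[596.7  58.4]
 [653.9  63.2]
 [656.8  33.5]
 [599.9  27.7]] [626.8  45.7] w 57.35890757294056 30.89997540247824
[[ 613.7 -111. ]
 [ 616.6 -140.8]
 [ 671.4 -106.1]] w 57.93175676528582 29.991624818386978
[[ 580.1   90.7]
 [ 664.2   97.5]
 [ 607.  -175.8]] w 84.40542130839655 267.8766553762801
tray ctr [635.6 -39.2]
rest B ctr [ 644.  -123.5] mid [635.4 -38.9] dist 170.0175243195305
-84.19
-84.23
-175.35
-175.22
```

```bash
python3 - <<'E'
from h import *
go(tube(.112,.12,-.001),YW)
E
```

```text
shift units [-5.08  1.46  9.2 ] turn -0.002 yaw -0.073 pos [0.5959 0.0048 0.3499] t 49.9 F [ 0.2 -0.6 -0.4] w 0.0428
```

Request:
drive_tool(series=[[[-0.7, 0.2, 0, 0, 50], [-0.73, 0.21, 0, 0, 55], [-0.73, 0.21, 0.8, 0, 60], [-0.73, 0.21, 0.9, 0, 60], [-0.73, 0.21, 0.9, 0, 60], [-0.73, 0.21, 0.9, 0, 60], [-0.73, 0.21, 0.9, 0, 60], [0, 0, 0.95, 0, 60], [0, 0, 0.95, 0, 60], [0, 0, 0.95, 0, 60], [0, 0, 0.95, 0, 60], [0, 0, 1, 0, 60], [0, 0, 0, 0, 60], [0, 0, 0, 0, 60]]])

```text
t: 51.3
ee_pos: [0.4668, -0.0219, 0.1208]
eef_rot: [0.999, -0.036, -0.0, 0.0]
contact_force: [1.0, 0.3, 0.1]
width: 0.0513
```

```bash
python3 - <<'E'
from h import *
im,c,st=snap("wrist","w32")
go(tube(.112,.031,-.001),YW)
E
```

```text
shift units [-0.04  0.04  3.61] turn -0.002 yaw -0.072 pos [ 0.4674 -0.0217  0.1213] t 51.35 F [ 0.1 -0.5 -0.5] w 0.051
```

View pics/w32.png

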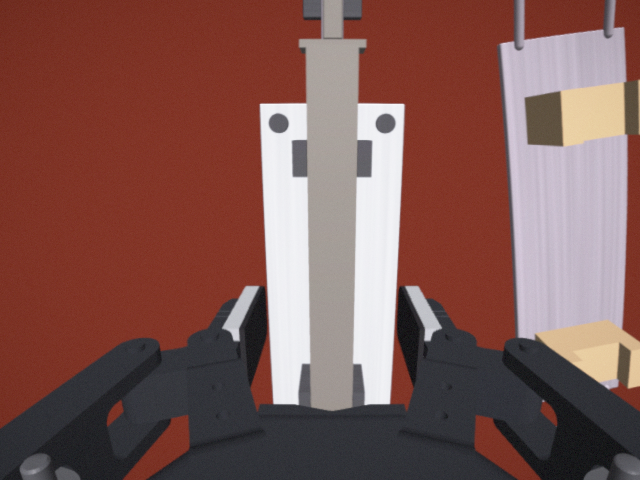

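Request:
drive_tool(series=[[[-0.03, 0.03, 0.7, 0, 60], [0, 0, 0.7, 0, 60], [0, 0, 0.7, 0, 60], [0, 0, 0.7, 0, 60], [0, 0, 0.5, 0, 60], [0, 0, 0.3, 0, 60], [0, 0, 0, 0, 45], [0, 0, 0, 0, 30], [0, 0, 0, 0, 20], [0, 0, 0, 0, 15], [0, 0, 0, 0, 10], [0, 0, 0, 0, 10], [0, 0, 0, 0, 10], [0, 0, 0, 0, 10]]], squeeze=100)

```text
t: 52.75
ee_pos: [0.4665, -0.0217, 0.0312]
eef_rot: [0.999, -0.036, 0.001, -0.0]
contact_force: [-1.5, -0.8, 6.5]
width: 0.0245
```

```bash
python3 - <<'E'
from h import *
im,c,st=snap("wrist","w33")
go(tube(.112,.031,-.001),YW)
E
```

```text
shift units [-0.    0.04  0.01] turn -0.001 yaw -0.071 pos [ 0.4665 -0.0217  0.0312] t 52.8 F [-1.2  0.6  6.5] w 0.0244
```

View pics/w33.png

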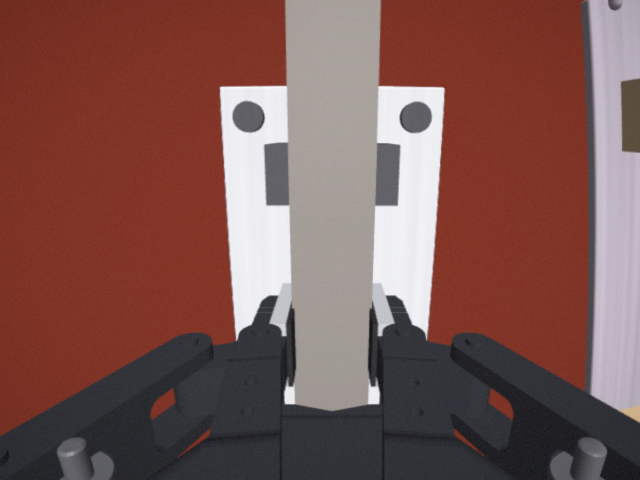

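Request:
drive_tool(series=[[[0, 0, -0.1, 0, 10], [0, 0, -0.2, 0, 10], [0, 0, -0.3, 0, 10], [0, 0, -0.4, 0, 10], [0, 0, -0.4, 0, 10], [0, 0, -0.4, 0, 10], [0, 0, -0.4, 0, 10], [0, 0, -0.4, 0, 10], [0, 0, -0.4, 0, 10], [0, 0, -0.3, 0, 10], [0, 0, -0.1, 0, 10], [0, 0, 0, 0, 10], [0, 0, 0, 0, 10]]])

```text
t: 54.1
ee_pos: [0.4659, -0.0216, 0.115]
eef_rot: [0.999, -0.035, -0.0, 0.0]
contact_force: [-0.2, -0.0, -7.6]
width: 0.0243
```

```bash
python3 - <<'E'
from h import *
im,c,st=snap("wrist","w34");snap("side","s34");ims,cs,_=snap("side")
cv2.imwrite('pics/s34z.png',cv2.resize(ims[160:350,300:440],None,fx=4,fy=3.1,interpolation=cv2.INTER_CUBIC))
print(r.get_state()["moment"].round(2))
go([.6327,-.0123,.1],.101)
E
```

```text
[0.03 0.02 0.05]
shift units [ 6.63 -0.85  0.59] turn -0.172 yaw -0.071 pos [ 0.4658 -0.0217  0.1149] t 54.25 F [-0.1 -0.2 -8.1] w 0.0245
```

View pics/w34.png

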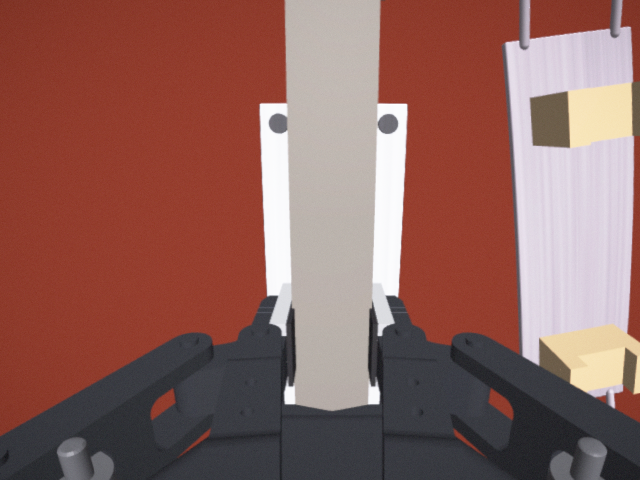

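View pics/s34z.png

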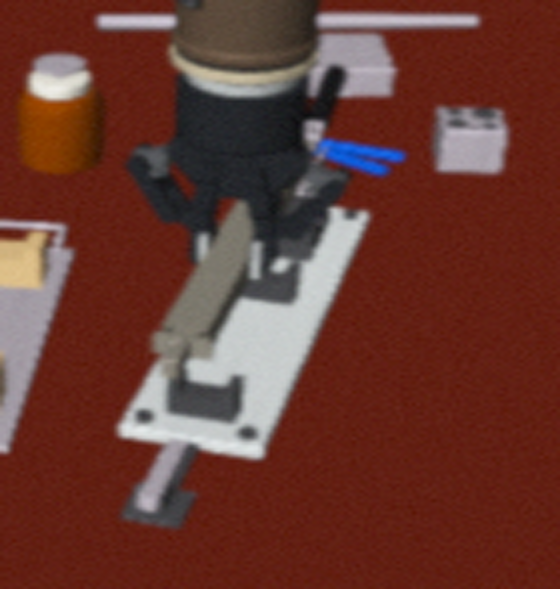

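Lifted level: 7.6 N and near-zero moment, which matches about 0.75 kg balanced. Carrying it over the carrier.

Request:
drive_tool(series=[[[0.2, -0.02, 0, 0, 10], [0.4, -0.05, 0, 0, 10], [0.55, -0.07, 0, 0, 10], [0.6, -0.08, 0, 0, 10], [0.6, -0.08, 0, 0, 10], [0.6, -0.08, 0, 0, 10], [0.6, -0.08, 0, 0, 10], [0.6, -0.08, 0, 0, 10], [0.6, -0.08, 0, 0, 10], [0.6, -0.08, 0, 0, 10], [0.6, -0.08, 0, 0, 10], [0.55, -0.05, 0, 0, 10], [0.4, -0.05, 0, 0, 10], [0.28, -0.04, 0, 0, 10], [0.1, 0, 0, -0.03, 10], [0, 0, 0, -0.05, 10], [0, 0, 0, -0.05, 10], [0, 0, 0, -0.042, 10], [0, 0, 0, 0, 10], [0, 0, 0, 0, 10]]])

```text
t: 56.25
ee_pos: [0.6491, -0.0117, 0.1153]
eef_rot: [0.999, 0.05, -0.0, -0.0]
contact_force: [0.1, 0.2, -7.7]
width: 0.0249
```

```bash
python3 - <<'E'
from h import *
im,c,st=snap("wrist","w35");snap("top","t35")
go([.6327,-.0123,.036],.101)
E
```

```text
shift units [-0.66 -0.04  3.17] turn -0.001 yaw 0.1 pos [ 0.6492 -0.0117  0.1154] t 56.35 F [ 0.2  0.3 -6.7] w 0.0248
```

View pics/w35.png

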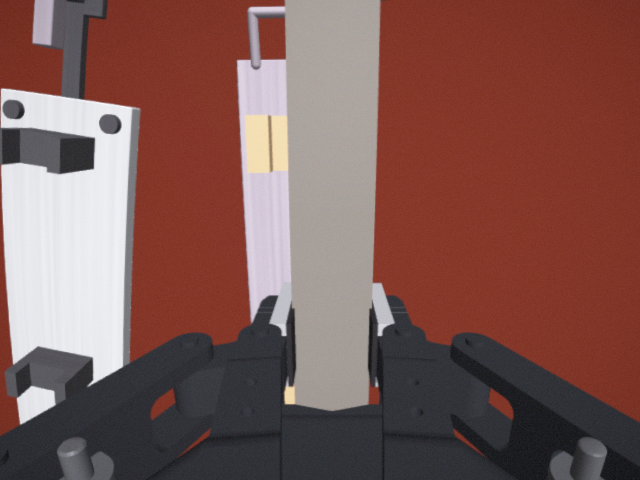

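Request:
drive_tool(series=[[[-0.2, -0.02, 0, 0, 10], [-0.26, -0.02, 0, 0, 10], [-0.2, 0, 0, 0, 10], [0, 0, 0.3, 0, 10], [0, 0, 0.4, 0, 10], [0, 0, 0.4, 0, 10], [0, 0, 0.4, 0, 10], [0, 0, 0.4, 0, 10], [0, 0, 0.3, 0, 10], [0, 0, 0.1, 0, 10], [0, 0, 0, 0, 10], [0, 0, 0, 0, 10]]])

```text
t: 57.55
ee_pos: [0.6331, -0.0124, 0.0581]
eef_rot: [0.999, 0.05, 0.0, 0.0]
contact_force: [0.2, -0.3, -7.2]
width: 0.0245
```

```bash
python3 - <<'E'
from h import *
im,c,st=snap("wrist","w36");it,ct,_=snap("top","t36")
go([.6327,-.0123,.036],.101)
cv2.imwrite('pics/t36z.png',cv2.resize(it[170:310,220:410],None,fx=4,fy=4,interpolation=cv2.INTER_CUBIC))
E
```

```text
shift units [-0.02 -0.    0.9 ] turn -0.0 yaw 0.101 pos [ 0.6333 -0.0123  0.0584] t 57.65 F [-0.6  0.2 -6.8] w 0.0244
```

View pics/w36.png

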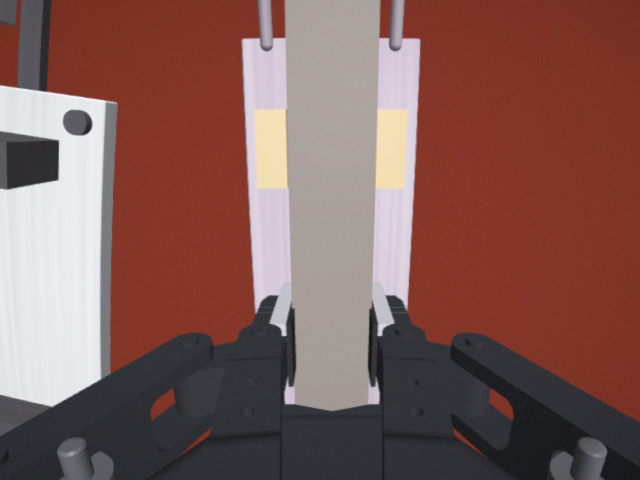

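View pics/t36z.png

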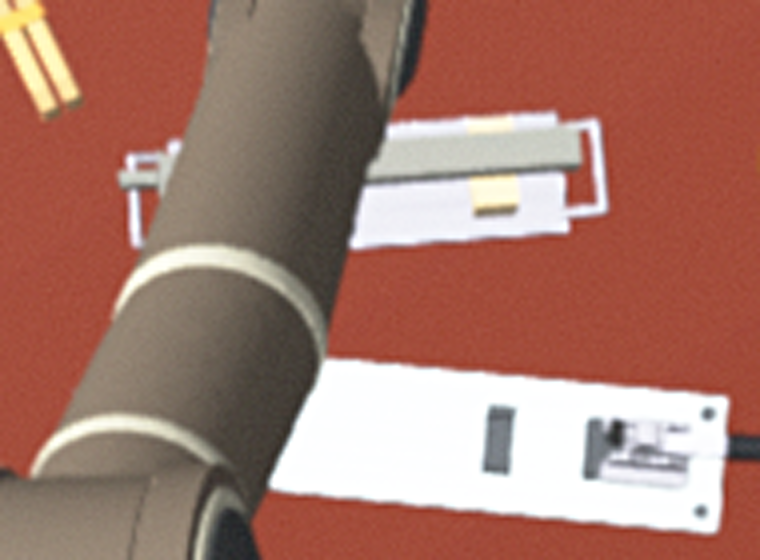

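Request:
drive_tool(series=[[[-0.01, 0, 0.2, 0, 10], [0, 0, 0.2, 0, 10], [0, 0, 0.2, 0, 10], [0, 0, 0.15, 0, 10], [0, 0, 0.1, 0, 10], [0, 0, 0.05, 0, 10], [0, 0, 0, 0, 10]]])

```text
t: 58.35
ee_pos: [0.6326, -0.0124, 0.0354]
eef_rot: [0.999, 0.05, 0.0, -0.0]
contact_force: [-0.0, 0.6, -7.0]
width: 0.0248
```

Request:
drive_tool(series=[[[0, 0, 0.03, 0, 10], [0, 0, 0.03, 0, 10], [0, 0, 0, 0, 10]]])

```text
t: 58.65
ee_pos: [0.6328, -0.0123, 0.0353]
eef_rot: [0.999, 0.05, 0.0, -0.0]
contact_force: [-4.7, 0.6, 8.0]
width: 0.0248
```

Seated; the force reversed at the expected height. Releasing.

Request:
drive_tool(series=[[[0, 0, -0.03, 0, 10], [0, 0, 0, 0, 35], [0, 0, 0, 0, 45], [0, 0, 0, 0, 60], [0, 0, 0, 0, 60], [0, 0, -0.3, 0, 60], [0, 0, -0.8, 0, 60], [0, 0, -1, 0, 60], [0, 0, -1, 0, 60], [0, 0, -1, 0, 60], [0, -0.5, -1, 0, 60], [0, -0.5, -1, 0, 60], [0, -0.5, -1, 0, 60], [0, -0.5, -1, 0, 60], [0, -0.5, -1, 0, 60], [0, 0, 0, 0, 60], [0, 0, 0, 0, 60]]])

```text
t: 60.35
ee_pos: [0.6264, 0.05, 0.2629]
eef_rot: [0.999, 0.051, 0.001, -0.0]
contact_force: [1.0, 0.2, -0.9]
width: 0.0514
```

```bash
python3 - <<'E'
from h import *
im,c,st=snap("wrist","w37");ims,cs,_=snap("side","s37")
cv2.imwrite('pics/s37z.png',cv2.resize(ims[160:340,250:450],None,fx=3.9,fy=3.2,interpolation=cv2.INTER_CUBIC))
go([.6327,-.0123,.036],.101)
E
```

```text
shift units [0.04 2.47 9.02] turn -0.001 yaw 0.1 pos [0.6257 0.0492 0.2614] t 60.45 F [-0.  -1.  -0.5] w 0.0514
```

View pics/w37.png

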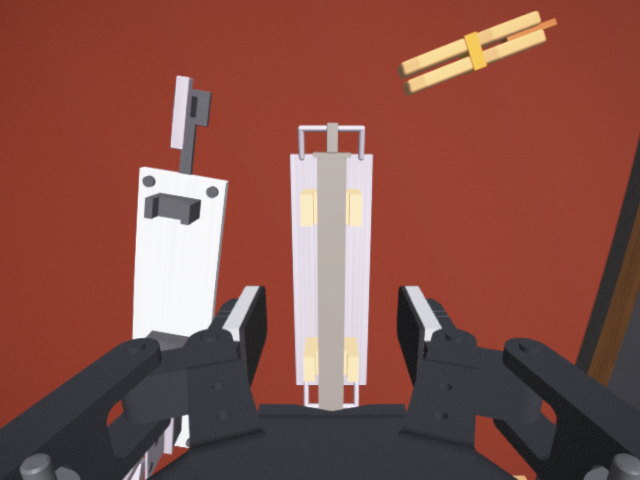

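View pics/s37z.png

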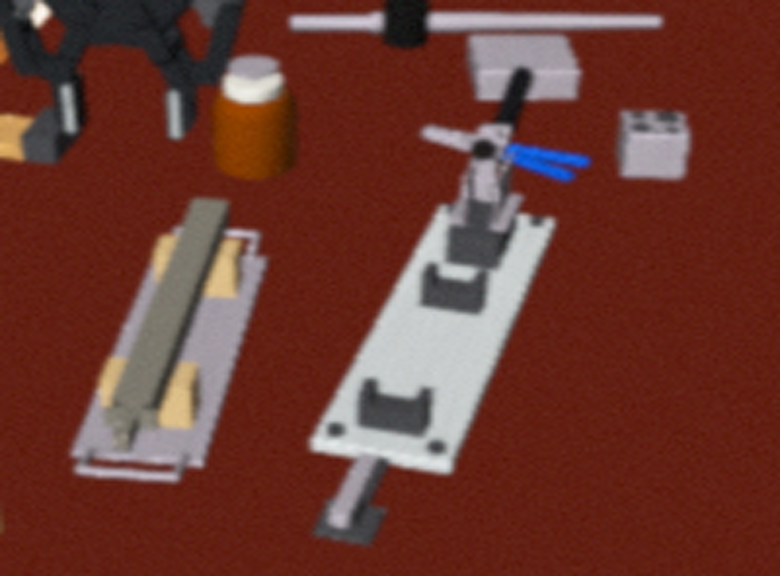

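Wrist view: the tube lies in both notches, mouth at (332,157) with the stopper in. Checking the numbers.

```bash
python3 - <<'E'
from h import *
im,c,st=snap("wrist","w38")
cv2.imwrite('pics/w38z.png',cv2.resize(im[110:180,290:375],None,fx=8,fy=8,interpolation=cv2.INTER_CUBIC))
S=np.array([.6354,-.039]);a=np.radians(-84.2);A=np.array([[np.cos(a),np.sin(a)],[-np.sin(a),np.cos(a)]])
P=onz(c,[(332,158),(316.5,170),(347.8,170),(319.5,380),(344,380)],.062)[:,:2]
print(((P-S)@A.T*1000).round(1))
E
```

```text
[[-134.9   -0.9]
 [-124.7  -14.4]
 [-124.7   12.8]
 [  86.2  -13.6]
 [  86.2   11.3]]
```

View pics/w38z.png

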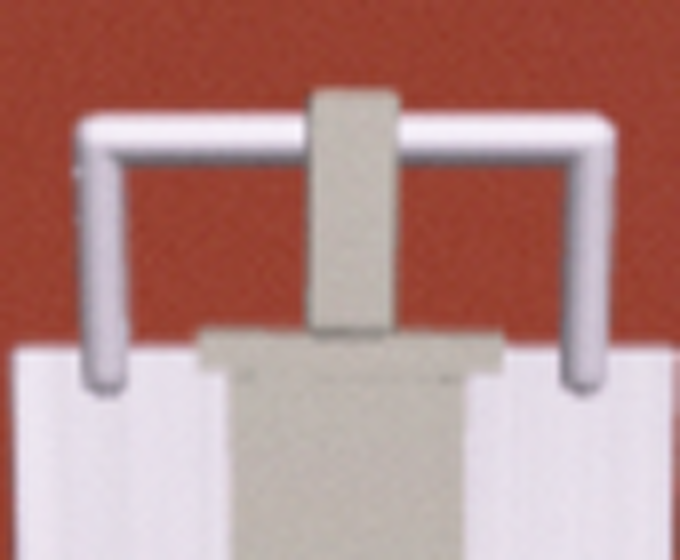

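```bash
python3 -c "
from plant import r
print(r.finish_job())"
```

```text
the job is handed in; nothing more can be done
None
```

The job is handed in at about 60 s of the 210 s allowed; `finish_job` gave no verdict.

**What I did**
- **Loading:** I fed all three bars on the bench into the clamped tube, one behind the other. I then pushed the stopper in until its flange met the rim, at about 9 N.
- **Clamp:** I threw the handle back to about 1.3 rad and left it open with its arm standing up.
- **Moving the tube:** I lifted the loaded tube straight up and level. It read about 7.6 N with almost no moment. I then laid it in both notches of the carrier.

**Last checks**
- **Position:** the tube is about 2 mm from centre along the notches and about 1 mm across. The height is judged only from the TCP at touchdown, which came at 35.3 mm against 35.2 mm expected.
- **Stopper:** its flange is flush with the rim. The bars are out of sight behind it.
- **Surroundings:** the bystanders look unmoved in the pictures, and the gripper is clear of everything.

**Disagreements**
- **Heights from two views:** these were off by several mm. The bars came out at 4 to 10 mm, the mouth top at 52 mm instead of 58, and the rail at 24 mm instead of 34.5. I worked from the text's heights, and the contacts bore them out.
- **Mouth position:** my first estimate was about 2 mm too far forward along the tube. After I pushed the last bar with closed fingers, its rear stood about 3 to 4 mm out of the mouth. That was right at the limit for step 1 until the stopper pushed it deeper.

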